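Load the egg pan into the display case

ROBOT

A 7-joint arm with a two-finger parallel gripper is mounted at the origin on the work surface. World frame = base frame: x ahead of the robot, y to its left, z up, the work surface at z = 0. Lengths are in m, angles in rad, forces in N, time in s.
With the tool pointing down it reaches from about 0.4 to 0.85 m from the base axis. Payload 4.5 kg.
Tool frame: the origin (TCP) lies midway between the tips of the shut fingers; the grasp point (between the pads) lies 19 mm behind it; z points along the fingers, y is the direction in which the jaws open and shut (so a half turn about z gives the same grasp; the last joint's range is limited). The gripper opens to 88 mm and grips with 3 to 60 N. Pads are 18 mm wide; open, the fingers measure 123 mm over their backs; the gripper's body (75 mm by 187 mm) begins 45 mm behind the grasp point.
Start: joints at [1.162, 0.689, -0.195, 1.565, 0.157, 0.902, -0.215], TCP at [0.268, -0.565, 0.239] pointing down, gripper open.
Joint ranges: [-3.01, 3.01], [-0.46, 2.08], [-1.47, 1.51], [0.13, 2.56], [-1, 4.14], [0.04, 2.09], [-2.66, 2.66]. Speed limits (rad/s): [2.57, 2.57, 3.14, 3.14, 3.14, 3.14, 3.14].

INTERFACE

Orientations are given as a 3x3 rotation matrix whose columns are the frame's x, y, z axes.
In Python, from plant import manip gives the robot as it stands. The module is installed in compiled form; this text tells all that it offers.
- The arm moves only by the tool send_rows, never from a script. Its argument "motion" is a list of rows, each a list of 3 entries, a list of its own where there are three numbers: the closure in counts, from 0 (fully open) to 255 (shut), then the shift along the world's x, y, z in units of 60 mm (1.0 is 60 mm), then the turn, a rotation vector about the world's x, y, z in units of 6 degrees (1.0 is 6 degrees). In form: [[grip, [x, y, z], [wx, wy, wz]], ...]. A call has 1 to 8 rows; each row is the pose to reach, as a shift and turn from the pose commanded when the call began; what a row does not reach only later rows make up. A row lasts 1/8 s, in which the tool goes at most 62.5 mm and 10.7 degrees, less where a joint would pass 70% of its speed; a pose out of reach is approached as far as the arm can. A call with a gripper value outside its range is refused whole. The fingers move at their own pace and stop on an object; the grip force is fixed at half the most. Time passes only in rows, so rows that repeat a pose let the fingers close. It gives the time, the measured TCP pose, the force and the opening at its end, in the units of the state.
- manip.read_state(): the state, without advancing time (a new reading comes with each control period).
- manip.camera(name): name is "scene" or "top" or "wrist"; returns a dict with "color" (420x560x3 uint8, red, green, blue), "fx", "fy", "cx", "cy" (pixels), "k1" (the pictures are not rectified: a ray, as slopes to the right and down, at radius r is drawn at 1 + k1 r^2 times it, then the intrinsics apply), "world_from_camera" (4x4, takes a point from camera to world coordinates); the wrist camera has in their place "hand_eye" (4x4, takes a point from camera to tool coordinates, whose origin is the TCP and whose axes are the flange's). Camera axes: x right, y down, z forward; pixel columns grow to the right and rows downward; lengths in m; the calibration is good to about 2 mm. A picture is of the moment at which its call begins: read the wrist's pose just before it. There is no depth.
- manip.close_job(): hands the job in, once; it reports no verdict.
The state is a dict: "time_s": time; "qpos": joint angles; "qvel": joint speeds; "tau": joint torques, N m; "position": TCP position; "eef_rot": TCP orientation; "ft_force": force on the tool from outside, world axes, zero at the start; "moment": the same for the moment, N m; "gripper_width": finger opening in m.
Only numpy, scipy, OpenCV 4.12 (cv2) and the standard library are available. Lean on these libraries where they do the work, as an engineer would, in place of code of your own. Each camera call takes 0.05 s, during which the arm holds its last target. There are 200 camera calls.

TASK

Slide open the glass door in front of the empty half of the display case and slide the pan of eggs straight in from the ledge, level and square, until it stands wholly inside behind the door but short of the price card. Then slide the door fully shut again without slamming it. Leave the cucumber pan, the price card and everything else where they stand.

Things in the scene. Friction and masses are not known exactly. Their poses are not given: they have to be found in the camera images.
- case: Fixed wooden countertop display case, glass roof, ends and back; 640 mm wide (y), 280 deep (x), 285 high. Origin: on the counter (z = 0) under the middle of its door face. x points into the case (away from the robot), y to its left end seen from the robot. All (x, y, z) in mm below are in this frame. Two bypassing glass doors, one per half, z 42 to 248. Which half is empty varies.
- ledge_mid (a point): Middle of the steel serving ledge, on its top (x -75, y 0, z 40). Axes as the case. The ledge spans x -150 to 0, y -320 to 320; its top runs on at z 40, with no step or raised track, through the doorway as the floor of the case, to the back glass at x 267.
- header_mid (a point): Middle of the wooden header over the doors, on its top (x 17, y 0, z 285). It spans x 0 to 34, z 255 to 285; the doorway below it is free from z 40. End posts fill |y| 300 to 320; there is no middle post. Behind the header the case is roofed with glass.
- door_left (a joint): Travel in m of the left (+y) door: 0 = shut, grows as it slides towards -y, 0.245 = stop. It runs at x 8 to 16 and covers y -10 to 300 when shut; fully open it leaves y 55 to 300 clear. It needs about 1 to 2 N to slide, has no spring and stays where it is left.
- door_right (a joint): Travel in m of the right (-y) door: 0 = shut, grows as it slides towards +y, 0.245 = stop. It runs at x 20 to 28 and covers y -300 to 10 when shut; fully open it leaves y -300 to -55 clear. It slides like the left one.
- door_left_handle (a point): Middle of the left door's handle: an upright round steel bar 14 mm thick and 74 mm long (z 123 to 197), its axis 32 mm in front of the case's face (x -32, z 160; y 280 when shut), held by two stems, 40 mm apart, back to the door. It moves with the door. It can be pushed from either side with shut fingers.
- door_right_handle (a point): Middle of the right door's handle: an upright round steel bar 14 mm thick and 74 mm long (z 123 to 197), its axis 32 mm in front of the case's face (x -32, z 160; y -280 when shut), held by two stems, 40 mm apart, back to the door. It moves with the door. It can be pushed from either side with shut fingers.
- egg_pan_mid (a point): Centre, half-way up, of the loose steel food pan full of brown eggs, standing on the ledge in front of the empty half. 108 mm along its x, 176 mm along its y, 65 mm high, rim overhanging 7 mm at the top; the eggs stay put and rise 13 mm over it. 0.5 to 0.95 kg. At the start its y is within 0.15 rad of the case's y, its centre within 45 mm of the doorway's middle (|y| 175).
- cucumber_pan_mid (a point): Centre, half-way up, of an equal steel pan full of green cucumbers, loose, standing at the back of the full half (x 180, |y| 175). Leave it alone. The sign of its y in the case tells which half is full.
- price_card: Yellow blank price card, 90 mm wide and 89 mm high on a 36 mm deep wooden foot; loose, standing at the back of the empty half (x 180, |y| 175). Origin: centre of its underside. It must stay.
- sauce_bottle_mid (a point): Amber sauce bottle with red cap, 56 mm thick, 150 mm high, loose, standing on the ledge in front of the full half. The point is its centre, half-way up.
- box_stack: Stack of three white takeaway boxes, 140 x 180 x 150 mm, on the counter to the left. Origin: centre of its underside.
- plate_stack: Stack of five white plates, 200 mm across, 61 mm high, on the counter to the right. Origin: centre of its underside.
- spoon_pot: Steel cup of spoons, 90 mm across, 110 mm high (spoons to 215 mm), on the counter to the left. Origin: centre of its underside.
- sauce_jar: Amber jar with steel cap, 72 mm across, 98 mm high, on the counter to the right. Origin: centre of its underside.
There are look-alikes about, which are no part of the job. Leave any red look-alike of the part that bears egg_pan_mid alone.

How it is judged:
On the way, in this order (a step that is already met when the one before it is completed fails the run):
1. the door in front of the empty half is slid open wide enough for the pan (((y of cucumber_pan_mid in the frame of case below 0 m and value of joint door_left above 0.17 m) or (y of cucumber_pan_mid in the frame of case above 0 m and value of joint door_right above 0.17 m))), for 0.2 s.
2. with that door still open, the egg pan stands level and square inside the empty half, clear of the door tracks (((y of cucumber_pan_mid in the frame of case below 0 m and y of egg_pan_mid in the frame of case between 0.09 and 0.215 m) or (y of cucumber_pan_mid in the frame of case above 0 m and y of egg_pan_mid in the frame of case between -0.215 and -0.09 m)) and x of egg_pan_mid in the frame of case between 0.074 and 0.125 m and angle between the y axis of egg_pan_mid and the y axis of case, either way round below 0.17 rad and angle between egg_pan_mid's own z axis and vertical below 0.06 rad and z of egg_pan_mid in the frame of case below 0.08 m and ((y of cucumber_pan_mid in the frame of case below 0 m and value of joint door_left above 0.17 m) or (y of cucumber_pan_mid in the frame of case above 0 m and value of joint door_right above 0.17 m))), for 0.2 s.
At the end, for the whole second after the job is handed in: Both doors are shut to within 6 mm. The egg pan stands at rest on the case floor in the half without the cucumber pan: centre 74 to 125 mm behind the face (x) and 90 to 215 mm from the middle (|y|), its long side within 0.17 rad of the case's, level (((y of cucumber_pan_mid in the frame of case below 0 m and y of egg_pan_mid in the frame of case between 0.09 and 0.215 m) or (y of cucumber_pan_mid in the frame of case above 0 m and y of egg_pan_mid in the frame of case between -0.215 and -0.09 m)) and x of egg_pan_mid in the frame of case between 0.074 and 0.125 m and angle between the y axis of egg_pan_mid and the y axis of case, either way round below 0.17 rad and angle between egg_pan_mid's own z axis and vertical below 0.06 rad and z of egg_pan_mid in the frame of case below 0.08 m and value of joint each of door_left, door_right below 0.006 m and linear speed of egg_pan below 0.01 m/s); the robot touches nothing.
It fails at once if the egg pan is tipped by more than 0.2 rad (angle between egg_pan_mid's own z axis and vertical above 0.2 rad).
It fails at once if a door is slammed (closing faster than 0.4 m/s) (velocity of joint any of door_left, door_right below -0.4 m/s).
It fails at once if the cucumber pan or the price card is shifted by more than 15 mm, or the card tips (distance of any of cucumber_pan_mid, price_card from where it was at the start of the episode above 0.015 m or angle between price_card's own z axis and vertical above 0.2 rad).
It fails at once if another thing on the ledge or counter is shifted by more than 25 mm (distance of any of sauce_bottle_mid, box_stack, plate_stack, spoon_pot, sauce_jar from where it was at the start of the episode above 0.025 m).
It also fails if it takes over 72 s, if anything falls off the work surface, if the arm or the gripper's body presses on something with over 40 N, if the wrist force passes 120 N, or if a joint passes its speed limit or range.

## Working session

There is one attempt and no reset: what is moved stays moved. The work goes in short steps, Python scripts to look and compute and a tool call to move; the robot and the scene stay as the last step left them, time stands still between calls to the robot, and variables do not carry over. Pictures are saved under pics/ and viewed, on a budget of 10 in all, crops included, one or two more only if the job needs it, and the job is handed in when it is done.

Besides the shell and the picture viewer there is one more tool, called after "Call:" as name(argument=value, ...) on one line, values as JSON. send_rows: Moves the arm, as the interface text tells. Its arguments: {"type":"object","properties":{"motion":{"type":"array","items":{"type":"array"}}},"required":["motion"]}

```bash
mkdir -p pics; cat > h.py <<'E'
import numpy as np, cv2, json
from plant import manip
def snap(n,f):
    s=manip.read_state(); c=manip.camera(n)
    cv2.imwrite(f'pics/{f}.png',c['color'][:,:,::-1])
    T=c.get('world_from_camera')
    if T is None:
        W=np.eye(4);W[:3,:3]=s['eef_rot'];W[:3,3]=s['position'];T=W@np.array(c['hand_eye'])
    m=dict(fx=c['fx'],fy=c['fy'],cx=c['cx'],cy=c['cy'],k1=c['k1'],T=np.array(T).tolist())
    json.dump(m,open(f'pics/{f}.json','w')); return c['color'],m
def load(f): return json.load(open(f'pics/{f}.json'))
def ray(m,u,v):
    x=(u-m['cx'])/m['fx'];y=(v-m['cy'])/m['fy'];r=np.hypot(x,y);q=r
    for _ in range(30): q=r/(1+m['k1']*q*q)
    k=q/r if r>0 else 1
    T=np.array(m['T']);return T[:3,3],T[:3,:3]@np.array([x*k,y*k,1])
def onz(m,u,v,z):
    o,d=ray(m,u,v);return o+d*(z-o[2])/d[2]
def proj(m,p):
    T=np.array(m['T']);c=T[:3,:3].T@(np.array(p)-T[:3,3]);x,y=c[0]/c[2],c[1]/c[2];k=1+m['k1']*(x*x+y*y)
    return m['cx']+m['fx']*x*k,m['cy']+m['fy']*y*k
E
python3 - <<'E'
from h import *
for n in('scene','top'):
    i,m=snap(n,n+'0');print(n,np.round(m['T'],3).tolist(),m['fx'],m['k1'])
s=manip.read_state();print(s['position'],s['eef_rot'],s['time_s'],s['gripper_width'])
E
```

```text
scene [[-0.008, 0.953, -0.304, 1.028], [1.0, 0.006, -0.009, 0.024], [-0.007, -0.304, -0.952, 1.792], [0.0, 0.0, 0.0, 1.0]] 494.37283064810424 0.01370041580893718
top [[-0.01, -0.993, 0.12, 0.337], [-1.0, 0.012, 0.013, 0.005], [-0.014, -0.12, -0.993, 1.688], [0.0, 0.0, 0.0, 1.0]] 449.4616862084749 -0.08376527011065235
[ 0.26753468 -0.56424402  0.2380068 ] [[ 9.03535432e-01  4.28512709e-01 -7.62012757e-04]
 [ 4.28513378e-01 -9.03534351e-01  1.40037780e-03]
 [-8.84250156e-05 -1.59182362e-03 -9.99998729e-01]] 0.1 0.08773395591416228
```

View pics/scene0.png

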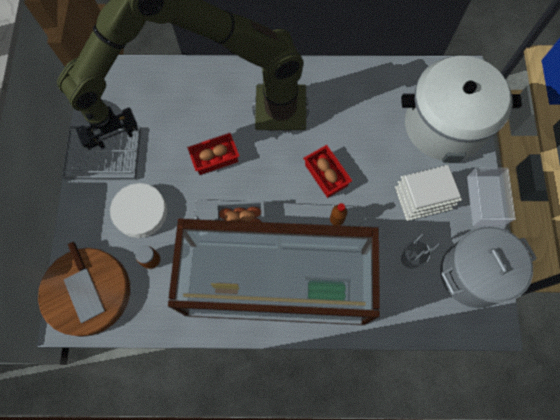

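View pics/top0.png

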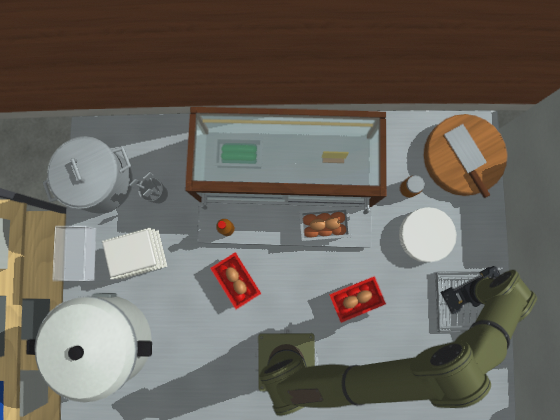

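The empty half is −y (right), with the cucumbers on the left in the top view at (238,152). The egg pan is at about (325,225), the card at (335,157) and the bottle at (225,227). Next I'll fit the case from the brown roof mask and zoom in on the pan.

```bash
python3 - <<'E'
from h import *
m=load('top0');i=cv2.imread('pics/top0.png')
c=i[95:255,180:400];cv2.imwrite('pics/crop1.png',cv2.resize(c,None,fx=3.6,fy=3.6,interpolation=cv2.INTER_CUBIC))
b=i.astype(int);br=((b[:,:,2]>b[:,:,0]+18)&(b[:,:,2]<140)).astype(np.uint8)
br[:104]=0;br[200:]=0;br[:,:180]=0;br[:,392:]=0
n,l,st,_=cv2.connectedComponentsWithStats(br);k=1+st[1:,4].argmax();print(st[k])
# front lower edge of header per column (z .255 or top?), fit
cols=np.arange(200,376,4);lo=[np.where(l[:,u]==k)[0].max()+.5 for u in cols]
p=np.polyfit(cols,lo,1);print('edge',p,np.abs(np.polyval(p,cols)-lo).max())
for z in(.255,.285):print(z,[np.round(onz(m,u,np.polyval(p,u),z),4).tolist() for u in(190,287,385)])
for r in(186,):
    w=np.where(l[r]==k)[0];print(w.min(),w.max(),onz(m,w.min()-.5,r,.285),onz(m,w.max()+.5,r,.285))
ms=load('scene0');s=cv2.imread('pics/scene0.png')
cv2.imwrite('pics/crop2.png',cv2.resize(s[185:325,160:390],None,fx=3.4,fy=3.4,interpolation=cv2.INTER_CUBIC))
E
```

```text
[ 180  104  207   96 4650]
edge [2.44890768e-02 1.87359760e+02] 7.242424242424278
0.255 [[0.5872, 0.3052, 0.255], [0.5753, -0.0099, 0.255], [0.5638, -0.3266, 0.255]]
0.285 [[0.582, 0.2989, 0.285], [0.5703, -0.0095, 0.285], [0.559, -0.3196, 0.285]]
186 385 [0.60163657 0.31369924 0.285     ] [ 0.59367901 -0.32263874  0.285     ]
```

View pics/crop1.png

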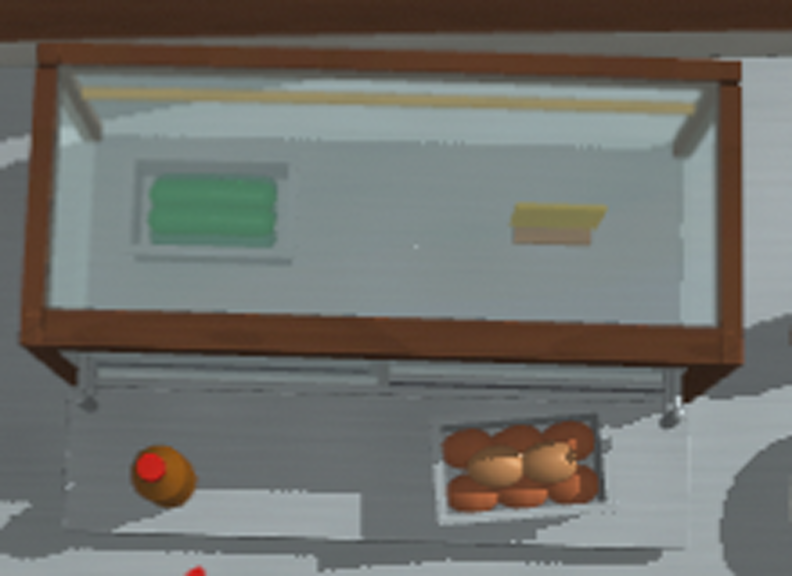

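View pics/crop2.png

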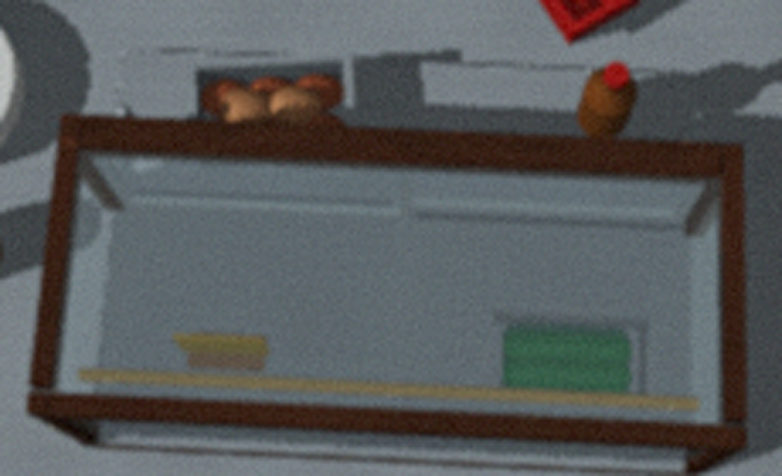

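Crop 1 shows the header's front top corners at (22,342) and (741,363), and the ledge's front edge running from (65,530) to (685,548). The pan rim corners are about (432,422), (598,414), (607,508) and (440,524). The right handle is at (672,418). In crop 2 the header corners are (62,116) and (742,145).

```bash
cat >> h.py <<'E'
def P(u,v,z,w='top'):
    return onz(load('top0'),180+(u+.5)/3.6-.5,95+(v+.5)/3.6-.5,z) if w=='top' else onz(load('scene0'),160+(u+.5)/3.4-.5,185+(v+.5)/3.4-.5,z)
E
python3 - <<'E'
from h import *
A,B=P(22,342,.285),P(741,363,.285)
C,D=P(62,116,.285,'s'),P(742,145,.285,'s')
E_,F=P(65,530,.04),P(685,548,.04)
for a,b in((A,B),(D,C),(E_,F)):
    d=a-b;print(a.round(4),b.round(4),'len',np.linalg.norm(d).round(4),'mid',((a+b)/2).round(4),'yaw',np.arctan2(-d[0],d[1]).round(4))
th=np.mean([np.arctan2(-(a-b)[0],(a-b)[1]) for a,b in((A,B),(D,C),(E_,F))])
R=np.array([[np.cos(th),-np.sin(th)],[np.sin(th),np.cos(th)]])
O=np.mean([(A+B)[:2]/2,(C+D)[:2]/2,(E_+F)[:2]/2+R@[.15,0]],axis=0);print('O',O,th)
loc=lambda p:(R.T@(p[:2]-O)).round(4)
print('O from ledge',(E_+F)[:2]/2+R@[.15,0])
q=[P(*c,.105) for c in((432,422),(598,414),(607,508),(440,524))]
print('pan rim',[loc(x) for x in q],loc(np.mean(q,axis=0)),[np.linalg.norm(q[k]-q[k-1]).round(3) for k in range(4)])
q2=[P(*c,.105,'s') for c in((197,68),(350,55))];print('pan scene near corners',[loc(x) for x in q2])
print('handle top',loc(P(672,418,.197)),'bottle cap',loc(P(150,467,.19)))
E
```

```text
[0.5898 0.3127 0.285 ] [ 0.5632 -0.3213  0.285 ] len 0.6345 mid [ 0.5765 -0.0043  0.285 ] yaw -0.0419
[0.5922 0.3155 0.285 ] [ 0.5678 -0.3202  0.285 ] len 0.6362 mid [ 0.58   -0.0024  0.285 ] yaw -0.0383
[0.4381 0.3192 0.04  ] [ 0.4128 -0.3136  0.04  ] len 0.6333 mid [0.4255 0.0028 0.04  ] yaw -0.04
O [ 0.57729503 -0.00329625] -0.04007391118728332
O from ledge [ 0.57535711 -0.00323266]
pan rim [array([-0.0383, -0.0537]), array([-0.0257, -0.2173]), array([-0.1183, -0.2273]), array([-0.1386, -0.064 ])] [-0.0802 -0.1406] [np.float64(0.101), np.float64(0.164), np.float64(0.093), np.float64(0.165)]
pan scene near corners [array([-0.1096, -0.2233]), array([-0.1316, -0.0621])]
handle top [-0.04   -0.2737] bottle cap [-0.0989  0.2108]
```

```bash
cat >> h.py <<'E'
from scipy.spatial.transform import Rotation as Ro
O=np.array([.577,-.0033]);TH=-.040
RC=Ro.from_euler('z',TH).as_matrix()
def go(x,y,z,tilt=36):
    s=manip.read_state()
    Rt=RC@Ro.from_euler('y',-tilt,degrees=True).as_matrix()@np.diag([1,-1,-1])
    p=RC@np.array([x,y,0])+np.r_[O,z]
    t=Ro.from_matrix(Rt@np.array(s['eef_rot']).T).as_rotvec(degrees=True)/6
    print('world',p.round(3),'shift',((p-s['position'])/.06).round(2),'turn',t.round(2))
def st():
    s=manip.read_state();d=np.array(s['position'])-np.r_[O,0];print('t',s['time_s'],'case',(RC.T@d).round(4),'F',np.round(RC.T@np.array(s['ft_force']),1),'w',s['gripper_width'])
E
python3 -c "
from h import *
st();go(-.13,-.34,.30);go(-.10,-.338,.155);go(-.027,-.338,.155);print(P(825,330,.098),P(880,500,.06))"
```

```text
t 0.1 case [-0.2868 -0.5729  0.238 ] F [-1.   0.1 -0.8] w 0.08773395591416228
world [ 0.434 -0.338  0.3  ] shift [2.77 3.77 1.03] turn [ 1.2  -5.94 -4.46]
world [ 0.464 -0.337  0.155] shift [ 3.27  3.79 -1.38] turn [ 1.2  -5.94 -4.46]
world [ 0.537 -0.34   0.155] shift [ 4.48  3.74 -1.38] turn [ 1.2  -5.94 -4.46]
[ 0.62599557 -0.45091396  0.098     ] [ 0.45766341 -0.51014493  0.06      ]
```

Call:
send_rows(motion=[[255,[0.4,0.5,0.6],[0.2,-0.9,-0.7]],[255,[0.9,1.2,1.0],[0.4,-2,-1.5]],[255,[1.5,2,1.03],[0.6,-3,-2.2]],[255,[2.2,3,1.03],[0.9,-4.5,-3.3]],[255,[2.77,3.77,1.03],[1.2,-5.94,-4.46]],[255,[2.77,3.77,1.03],[1.2,-5.94,-4.46]],[255,[3.0,3.78,0],[1.2,-5.94,-4.46]],[255,[3.27,3.79,-1.38],[1.2,-5.94,-4.46]]])

```text
time_s: 1.1
position: [0.4576, -0.3563, 0.233]
eef_rot: [[0.824, -0.02, 0.566], [-0.026, -1.0, 0.004], [0.566, -0.018, -0.824]]
ft_force: [2.9, -7.6, -0.3]
gripper_width: 0.0104
```

```bash
python3 -c "
from h import *
st();go(-.10,-.338,.155);go(-.027,-.338,.155)
i,m=snap('wrist','w1');print(proj(m,RC@np.array([-.032,-.28,0])+np.r_[O,.197]))
snap('top','top1')"
```

```text
t 1.1 case [-0.1052 -0.3575  0.233 ] F [ 3.2 -7.4 -0.3] w 0.010356608246526322
world [ 0.464 -0.337  0.155] shift [ 0.1   0.32 -1.3 ] turn [-0.18 -0.25 -0.2 ]
world [ 0.537 -0.34   0.155] shift [ 1.32  0.27 -1.3 ] turn [-0.18 -0.25 -0.2 ]
(np.float64(158.04488430303894), np.float64(170.37551016066433))
```

View pics/w1.png

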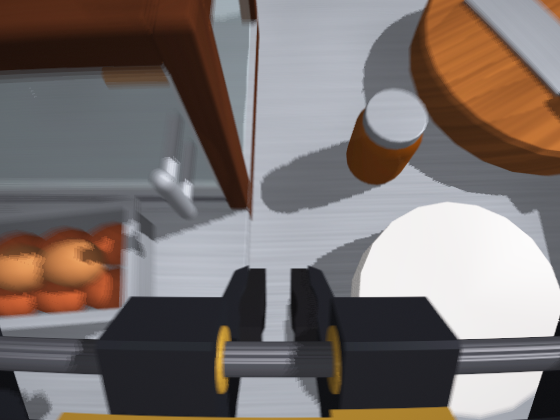

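The wrist view shows the handle top at about (163,180), against a prediction of (158,170). So the case pose is good to a few millimetres. The arm was still settling.

Call:
send_rows(motion=[[255,[0,0,0],[0,0,0]],[255,[0,0,0],[0,0,0]],[255,[0,0,0],[0,0,0]]])

```text
time_s: 1.58
position: [0.4576, -0.356, 0.2344]
eef_rot: [[0.823, -0.025, 0.567], [-0.033, -0.999, 0.003], [0.567, -0.021, -0.823]]
ft_force: [-0.7, 0.4, 0.0]
gripper_width: 0.0004
```

```bash
python3 -c "
from h import *
st();go(-.027,-.338,.155)"
```

```text
t 1.575 case [-0.1052 -0.3572  0.2344] F [-0.7  0.4  0. ] w 0.0003838361519285104
world [ 0.537 -0.34   0.155] shift [ 1.31  0.27 -1.32] turn [-0.21 -0.23 -0.14]
```

Call:
send_rows(motion=[[255,[0.2,0.05,-0.6],[-0.1,-0.1,-0.1]],[255,[0.5,0.15,-1.32],[-0.21,-0.23,-0.14]],[255,[0.9,0.25,-1.32],[-0.21,-0.23,-0.14]],[255,[1.31,0.27,-1.32],[-0.21,-0.23,-0.14]],[255,[1.31,0.27,-1.32],[-0.21,-0.23,-0.14]],[255,[1.32,0.5,-1.32],[-0.21,-0.23,-0.14]],[255,[1.33,0.8,-1.32],[-0.21,-0.23,-0.14]],[255,[1.34,1.1,-1.32],[-0.21,-0.23,-0.14]]])

```text
time_s: 2.58
position: [0.5548, -0.3199, 0.1926]
eef_rot: [[0.847, -0.008, 0.531], [-0.032, -0.999, 0.035], [0.53, -0.047, -0.847]]
ft_force: [-3.2, -1.8, -0.7]
gripper_width: 0.0003
```

```bash
python3 -c "
from h import *
st();go(-.027,-.04,.155)"
```

```text
t 2.575 case [-0.0095 -0.3172  0.1926] F [-3.1 -1.9 -0.7] w 0.00027444119096572245
world [ 0.548 -0.042  0.155] shift [-0.11  4.63 -0.63] turn [-0.46 -0.65 -0.32]
```

Call:
send_rows(motion=[[255,[0,0,0],[0,0,0]],[255,[0,0,0],[0,0,0]]])

```text
time_s: 2.82
position: [0.5548, -0.3197, 0.1919]
eef_rot: [[0.847, -0.006, 0.531], [-0.031, -0.999, 0.037], [0.53, -0.048, -0.847]]
ft_force: [-3.3, 1.1, 0.3]
gripper_width: 0.0003
```

```bash
python3 -c "
from h import *
st();go(-.027,-.33,.155);print(np.round(manip.read_state()['qpos'],3))"
```

```text
t 2.825 case [-0.0095 -0.317   0.1919] F [-3.4  1.   0.3] w 0.0003421961860483946
world [ 0.537 -0.332  0.155] shift [-0.3  -0.2  -0.61] turn [-0.47 -0.65 -0.34]
[ 0.915  0.725 -0.475  2.001 -1.     0.044  0.019]
```

Joints 5 and 6 are at their limits, so a 36° tilt is too much here. I'll use about 20° for the door, which still clears the header.

```bash
python3 -c "
from h import *
go(-.06,-.335,.19,20);go(-.027,-.335,.143,20)"
```

```text
world [ 0.504 -0.336  0.19 ] shift [-0.85 -0.27 -0.03] turn [-0.41  2.02 -0.27]
world [ 0.537 -0.337  0.143] shift [-0.3  -0.29 -0.81] turn [-0.41  2.02 -0.27]
```

Call:
send_rows(motion=[[255,[-0.4,-0.15,0],[-0.1,0.5,0]],[255,[-0.85,-0.27,0],[-0.2,1.0,-0.15]],[255,[-0.85,-0.27,0],[-0.41,2.02,-0.27]],[255,[-0.85,-0.28,-0.8],[-0.41,2.02,-0.27]],[255,[-0.85,-0.28,-0.8],[-0.41,2.02,-0.27]],[255,[-0.3,-0.29,-0.81],[-0.41,2.02,-0.27]],[255,[-0.3,-0.29,-0.81],[-0.41,2.02,-0.27]]])

```text
time_s: 3.7
position: [0.54, -0.3386, 0.145]
eef_rot: [[0.937, -0.04, 0.347], [-0.037, -0.999, -0.015], [0.347, 0.001, -0.938]]
ft_force: [-0.3, -0.8, 0.7]
gripper_width: 0.0006
```

```bash
python3 -c "
from h import *
st();go(-.027,-.335,.143,20);go(-.027,-.05,.143,20);print(np.round(manip.read_state()['qpos'],3))"
```

```text
t 3.7 case [-0.0236 -0.3365  0.145 ] F [-0.3 -0.8  0.7] w 0.000609201322030933
world [ 0.537 -0.337  0.143] shift [-0.06  0.03 -0.03] turn [0.01 0.05 0.  ]
world [ 0.548 -0.052  0.143] shift [ 0.13  4.77 -0.03] turn [0.01 0.05 0.  ]
[ 0.557  0.752  0.036  1.923 -0.92   0.256 -0.159]
```

Call:
send_rows(motion=[[255,[0.0,0.3,0],[0,0,0]],[255,[0.01,0.6,0],[0,0,0]],[255,[0.02,0.9,0],[0,0,0]],[255,[0.04,1.25,0],[0,0,0]],[255,[0.05,1.6,0],[0,0,0]],[255,[0.06,2.0,0],[0,0,0]],[255,[0.07,2.4,0],[0,0,0]],[255,[0.08,2.8,0],[0,0,0]]])

```text
time_s: 4.7
position: [0.5473, -0.1728, 0.152]
eef_rot: [[0.944, -0.04, 0.327], [-0.039, -0.999, -0.01], [0.327, -0.003, -0.945]]
ft_force: [0.4, -1.9, -1.9]
gripper_width: 0.0008
```

Call:
send_rows(motion=[[255,[0.01,0.3,0],[0,0,0]],[255,[0.02,0.6,0],[0,0,0]],[255,[0.03,0.9,0],[0,0,0]],[255,[0.04,1.2,0],[0,0,0]],[255,[0.05,1.4,0],[0,0,0]],[255,[0.06,1.6,0],[0,0,0]],[255,[0.06,1.7,0],[0,0,0]],[255,[0.06,1.8,0],[0,0,0]]])

```text
time_s: 5.7
position: [0.5578, -0.0666, 0.1602]
eef_rot: [[0.949, -0.039, 0.312], [-0.039, -0.999, -0.008], [0.312, -0.004, -0.95]]
ft_force: [-1.0, -1.3, -0.3]
gripper_width: 0.0005
```

```bash
python3 -c "
from h import *
st();snap('top','top2')
i=cv2.imread('pics/top2.png');cv2.imwrite('pics/top2c.png',cv2.resize(i[95:255,180:400],None,fx=3.6,fy=3.6,interpolation=cv2.INTER_CUBIC))"
```

```text
t 5.7 case [-0.0166 -0.064   0.1602] F [-0.9 -1.3 -0.3] w 0.0004904912165474618
```

View pics/top2c.png

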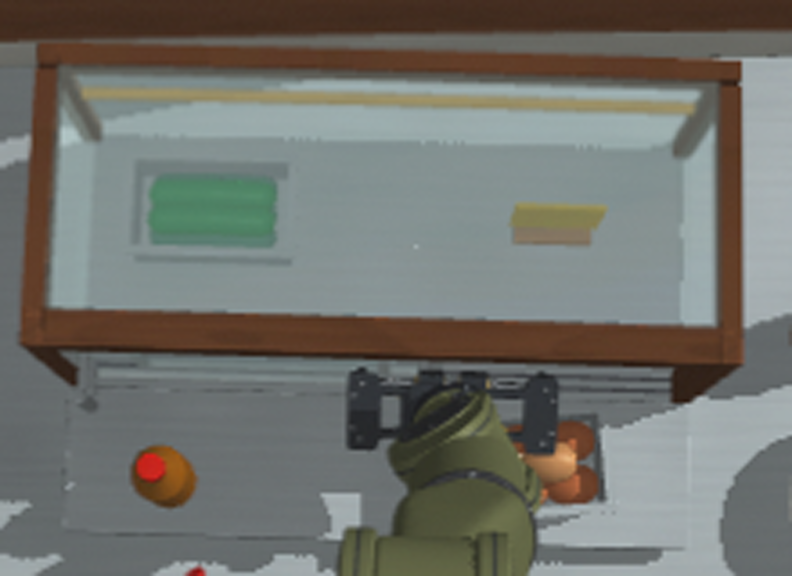

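The door has moved: the right handle is gone from its shut place. I'll push on to the stop, correcting the x and z drift.

Call:
send_rows(motion=[[255,[-0.06,0.0,-0.1],[0,0,0]],[255,[-0.1,0.05,-0.2],[0,0,0]],[255,[-0.1,0.12,-0.2],[0,0,0]],[255,[-0.1,0.2,-0.2],[0,0,0]],[255,[-0.1,0.2,-0.2],[0,0,0]]])

```text
time_s: 6.38
position: [0.5562, -0.06, 0.154]
eef_rot: [[0.953, -0.046, 0.301], [-0.044, -0.999, -0.013], [0.301, -0.0, -0.954]]
ft_force: [1.8, -10.1, -5.0]
gripper_width: 0.0003
```

```bash
python3 -c "
from h import *
st();print(np.round(manip.read_state()['qpos'],3))"
```

```text
t 6.375 case [-0.0185 -0.0575  0.154 ] F [  2.2 -10.   -5. ] w 0.0003408303673648669
[-0.021  0.666  0.067  2.148 -0.999  0.042 -0.597]
```

The door is at its stop (−10 N reaction). Joint 6 limits outward tilt here, so I'll fit a quick planar arm model to see what tilt is available for the pan push.

```bash
python3 - <<'E'
import numpy as np
from scipy.optimize import least_squares as ls
d=[(.625,.239,0,.689,1.565),(.637,.145,np.arccos(.938),.752,1.923),(.5594,.154,np.arccos(.954),.666,2.148)]
def f(p):
    h,a,b,L=p;o=[]
    for r,z,t,q2,q4 in d: o+=[a*np.sin(q2)+b*np.sin(q2+q4)+L*np.sin(t)-r,h+a*np.cos(q2)+b*np.cos(q2+q4)-L*np.cos(t)-z]
    return o
s=ls(f,[.3,.4,.4,.25]);print(s.x.round(3),np.round(s.fun,4))
h,a,b,L=s.x
for nm,r,z in(('final',.64,.05),('mid',.56,.05),('stage',.45,.05),('stagehi',.45,.15)):
  for t in np.radians([0,10,15,20,25,30]):
    R=r-L*np.sin(t);Z=z+L*np.cos(t)-h;D=np.hypot(R,Z);c=(D*D-a*a-b*b)/(2*a*b)
    q4=np.arccos(np.clip(c,-1,1));q2=np.arctan2(R,Z)-np.arctan2(b*np.sin(q4),a+b*np.cos(q4))
    print(nm,np.degrees(t).round(),'q2 %.2f q4 %.2f q6 %.2f'%(q2,q4,np.pi-q2-q4-t))
E
```

```text
[0.245 0.597 0.318 0.269] [ 0.0007 -0.0028  0.0066 -0.0001 -0.008   0.0029]
final 0.0 q2 0.94 q4 1.68 q6 0.52
final 10.0 q2 0.92 q4 1.84 q6 0.21
final 15.0 q2 0.91 q4 1.91 q6 0.06
final 20.0 q2 0.91 q4 1.99 q6 -0.10
final 25.0 q2 0.92 q4 2.06 q6 -0.27
final 30.0 q2 0.93 q4 2.13 q6 -0.44
mid 0.0 q2 0.89 q4 1.94 q6 0.31
mid 10.0 q2 0.87 q4 2.09 q6 0.00
mid 15.0 q2 0.88 q4 2.16 q6 -0.16
mid 20.0 q2 0.89 q4 2.24 q6 -0.34
mid 25.0 q2 0.91 q4 2.31 q6 -0.52
mid 30.0 q2 0.94 q4 2.38 q6 -0.70
stage 0.0 q2 0.86 q4 2.29 q6 -0.00
stage 10.0 q2 0.87 q4 2.44 q6 -0.35
stage 15.0 q2 0.90 q4 2.52 q6 -0.54
stage 20.0 q2 0.95 q4 2.60 q6 -0.75
stage 25.0 q2 1.01 q4 2.69 q6 -0.99
stage 30.0 q2 1.10 q4 2.79 q6 -1.27
stagehi 0.0 q2 0.64 q4 2.20 q6 0.30
stagehi 10.0 q2 0.63 q4 2.35 q6 -0.01
stagehi 15.0 q2 0.63 q4 2.42 q6 -0.17
stagehi 20.0 q2 0.65 q4 2.50 q6 -0.36
stagehi 25.0 q2 0.68 q4 2.58 q6 -0.56
stagehi 30.0 q2 0.73 q4 2.67 q6 -0.78
```

A tilted push needs the wrist flipped (q5 ≈ π), and a half turn of the tool gives the same grasp. I'll do that in the free space in front of the ledge, starting with the retreat.

Call:
send_rows(motion=[[255,[0,-0.3,0],[0,0,0]],[255,[-0.3,-0.35,0.05],[0,0.5,0]],[255,[-0.7,-0.35,0.1],[0,1.2,0]],[255,[-1.1,-0.1,0.1],[0,2.0,0]],[255,[-1.5,0.3,0.1],[0,2.8,0]],[255,[-1.77,0.7,0.1],[0,3.75,0]],[255,[-1.77,0.7,0.1],[0,3.75,0]],[255,[-1.77,0.7,0.1],[0,3.75,0]]])

```text
time_s: 7.38
position: [0.4505, -0.0137, 0.1603]
eef_rot: [[0.996, -0.038, -0.085], [-0.039, -0.999, -0.007], [-0.085, 0.01, -0.996]]
ft_force: [-0.0, -0.4, 0.2]
gripper_width: 0.0006
```

```bash
python3 -c "
from h import *
st();print(np.round(manip.read_state()['qpos'],3))"
```

```text
t 7.375 case [-0.126  -0.0154  0.1603] F [ 0.  -0.4  0.2] w 0.0005612300482341131
[-0.446  0.735  0.634  2.102 -0.715  0.628 -0.908]
```

Call:
send_rows(motion=[[255,[0,0,0],[-0.2,0,1.25]],[255,[0,0,0],[-0.42,0,2.5]],[255,[0,0,0],[-0.62,0,3.7]],[255,[0,0,0],[-0.85,0,5]],[255,[0,0,0],[-1.05,0,6.2]],[255,[0,0,0],[-1.25,0,7.4]],[255,[0,0,0],[-1.45,0,8.6]],[255,[0,0,0],[-1.7,0,9.85]]])

```text
time_s: 8.38
position: [0.4504, -0.0144, 0.1607]
eef_rot: [[0.551, 0.833, 0.046], [0.818, -0.529, -0.224], [-0.162, 0.161, -0.974]]
ft_force: [-1.0, 0.8, -0.8]
gripper_width: 0.0003
```

```bash
python3 -c "
from h import *
st();print(np.round(manip.read_state()['qpos'],3))"
```

```text
t 8.375 case [-0.126  -0.0162  0.1607] F [-1.1  0.8 -0.8] w 0.00029666609059920263
[-0.555  0.69   0.522  2.215 -0.314  0.304 -0.42 ]
```

Call:
send_rows(motion=[[255,[0,0,0.1],[-0.8,0,0]],[255,[0,0,0.3],[-1.7,0,0]],[255,[0,0,0.5],[-2.6,0,0]],[255,[0,0,0.5],[-3.5,0,0]],[255,[0,0,0.5],[-4.5,0,0]],[255,[0,0,0.5],[-4.5,0,0]]])

```text
time_s: 9.12
position: [0.4504, -0.0127, 0.189]
eef_rot: [[0.55, 0.834, 0.044], [0.655, -0.398, -0.642], [-0.518, 0.382, -0.765]]
ft_force: [-0.0, 0.4, 0.8]
gripper_width: 0.0003
```

```bash
python3 -c "
from h import *
st();print(np.round(manip.read_state()['qpos'],3))"
```

```text
t 9.125 case [-0.1261 -0.0145  0.189 ] F [-0.1  0.4  0.8] w 0.00034983210352508613
[-1.036  0.988  0.981  2.142 -0.184  0.485 -0.674]
```

I'll fit a full kinematic model from the recorded states, so I can see which arm configurations allow the tilted push.

```bash
cat > k.py <<'E'
import numpy as np, itertools
from scipy.optimize import least_squares as ls
from scipy.spatial.transform import Rotation as Ro
D=[([1.162,.689,-.195,1.565,.157,.902,-.215],[.2675,-.5642,.238],[[.9035,.4285,-.0008],[.4285,-.9035,.0014],[-.0001,-.0016,-1]]),
([.915,.725,-.475,2.001,-1,.044,.019],[.5548,-.3197,.1919],[[.847,-.006,.531],[-.031,-.999,.037],[.53,-.048,-.847]]),
([.557,.752,.036,1.923,-.92,.256,-.159],[.54,-.3386,.145],[[.937,-.04,.347],[-.037,-.999,-.015],[.347,.001,-.938]]),
([-.021,.666,.067,2.148,-.999,.042,-.597],[.5562,-.06,.154],[[.953,-.046,.301],[-.044,-.999,-.013],[.301,0,-.954]]),
([-.446,.735,.634,2.102,-.715,.628,-.908],[.4505,-.0137,.1603],[[.996,-.038,-.085],[-.039,-.999,-.007],[-.085,.01,-.996]]),
([-.555,.69,.522,2.215,-.314,.304,-.42],[.4504,-.0144,.1607],[[.551,.833,.046],[.818,-.529,-.224],[-.162,.161,-.974]]),
([-1.036,.988,.981,2.142,-.184,.485,-.674],[.4504,-.0127,.189],[[.55,.834,.044],[.655,-.398,-.642],[-.518,.382,-.765]])]
Rz=lambda a:Ro.from_euler('z',a);Ry=lambda a:Ro.from_euler('y',a)
def fk(q,p,s):
    h,a,b,L,c0=p[:5]; R=Rz(-q[0])*Ry(q[1]);t=np.array([0,0,h])
    R=R*Rz(s[0]*q[2]);t=t+R.apply([0,0,a]);R=R*Ry(q[3])*Rz(s[1]*q[4]);t=t+R.apply([0,0,b])
    R=R*Ry(s[2]*q[5])*Rz(s[3]*q[6]+c0);return t+R.apply([0,0,L]),R,t
def res(p,s):
    o=[]
    for q,x,M in D:
        t,R,_=fk(q,p,s);o+=list(t-x)+list((R.as_matrix()-np.array(M)).ravel()*.2)
    return o
if __name__=='__main__':
    B=[]
    for s in itertools.product([1,-1],repeat=4):
        for c in(0,1.57,3.14,-1.57):
            r=ls(res,[.245,.597,.318,.269,c],args=(s,));B.append((r.cost,s,r.x.round(4).tolist(),np.abs(r.fun).max()))
    B.sort(key=lambda b:b[0]);print(*B[:3],sep='\n')
E
python3 k.py
```

```text
(np.float64(0.005746110869496434), (-1, -1, 1, -1), [0.3719, 0.5397, 0.3905, 0.2899, 1.5707], np.float64(0.05670173486908053))
(np.float64(0.0057461108694964345), (-1, -1, 1, -1), [0.3719, 0.5397, 0.3905, 0.2899, 1.5707], np.float64(0.05670173489803809))
(np.float64(0.0057461108694964345), (-1, -1, 1, -1), [0.3719, 0.5397, 0.3905, 0.2899, 1.5707], np.float64(0.056701734935627524))
```

```bash
cat >> k.py <<'E'
S=(-1,-1,1,-1)
def fk(q,p,s=S):
    h,a,b,L,c0,ax,bx,Lx,w=p; R=Rz(-q[0])*Ry(q[1]);t=np.array([0,0,h])
    R=R*Rz(s[0]*q[2]);t=t+R.apply([ax,0,a]);R=R*Ry(q[3])*Rz(s[1]*q[4]);t=t+R.apply([bx,0,b])
    R=R*Ry(s[2]*q[5]);t=t+R.apply([w,0,0]);R=R*Rz(s[3]*q[6]+c0);return t+R.apply([0,Lx,L]),R,t
if __name__=='__main__':
    r=ls(res,[.372,.54,.39,.29,1.57,0,0,0,0],args=(S,));print(r.x.round(4),np.abs(r.fun).max())
    f=r.fun.reshape(7,12);print(np.abs(f[:,:3]).max(1).round(4),np.abs(f[:,3:]).max(1).round(4))
E
python3 k.py|tail -4
```

```text
(np.float64(0.0057461108694964345), (-1, -1, 1, -1), [0.3719, 0.5397, 0.3905, 0.2899, 1.5707], np.float64(0.05670173489803809))
(np.float64(0.0057461108694964345), (-1, -1, 1, -1), [0.3719, 0.5397, 0.3905, 0.2899, 1.5707], np.float64(0.056701734935627524))
[ 0.3624  0.5219  0.3028  0.3439  1.5734  0.0165 -0.0225  0.0274 -0.0042] 0.04078492417672419
[0.0408 0.0106 0.0043 0.0084 0.019  0.016  0.0037] [0.0005 0.0005 0.0005 0.0002 0.0006 0.0006 0.0006]
```

```bash
sed -i 's/R=R\*Ry(q\[3\])\*Rz(s\[1\]\*q\[4\]);t=t+R.apply(\[bx,0,b\])/R=R*Ry(q[3]);t=t+R.apply([bx,0,b]);R=R*Rz(s[1]*q[4])/' k.py; python3 k.py|tail -2
```

```text
[ 0.3538  0.5009  0.2978  0.3325  1.5745  0.0094 -0.0304  0.037  -0.0117] 0.03736554780469792
[0.0374 0.0096 0.0062 0.0109 0.02   0.0156 0.0037] [0.0007 0.0007 0.0008 0.0005 0.0008 0.0007 0.0008]
```

```bash
cat > ik.py <<'E'
from k import *
p=ls(res,[.354,.5,.298,.3325,1.5745,.01,-.03,.037,-.012],args=(S,)).x
lo=np.array([-3.01,-.46,-1.47,.13,-1,.04,-2.66])+.03;hi=np.array([3.01,2.08,1.51,2.56,4.14,2.09,2.66])-.03
RC=Rz(-.04).as_matrix()
def tgt(x,y,z,tilt,flip=0):
    R=RC@Ro.from_euler('y',-tilt,degrees=True).as_matrix()@np.diag([1,-1,-1])
    if flip:R=R@np.diag([-1,-1,1])
    return RC@[x,y,0]+np.array([.577,-.0033,z]),R
def ik(T,q0,w=.02):
    def f(q):
        t,R,_=fk(q,p);return np.r_[(t-T[0])*10,(R.as_matrix()-T[1]).ravel()*3,w*(q-q0)]
    r=ls(f,np.clip(q0,lo+1e-3,hi-1e-3),bounds=(lo,hi));t,R,W=fk(r.x,p)
    return r.x,np.linalg.norm(t-T[0]),np.linalg.norm(R.as_matrix()-T[1])
E
python3 - <<'E'
from ik import *
qc=np.array([-1.036,.988,.981,2.142,-.184,.485,-.674])
rng=np.random.default_rng(0)
for nm,a in(('final',(.03,-.17,.055,26)),('final18',(.03,-.17,.055,18)),('mid',(-.05,-.17,.055,16)),('stage',(-.145,-.17,.055,5))):
  for fl in(0,1):
    out=[]
    for k in range(40):
        q,e,r=ik(tgt(*a,fl),rng.uniform(lo,hi),.003)
        if e<.01 and r<.03: out.append(q.round(2))
    out.sort(key=lambda q:np.linalg.norm(q-qc));print(nm,fl,len(out));[print('  ',o.tolist()) for o in out[::max(1,len(out)//4)][:5]]
E
```

```text
final 0 17
   [0.37, 0.93, -0.15, 2.05, 3.12, 0.27, 1.86]
   [0.29, 0.93, -0.02, 2.05, 3.45, 0.29, 1.49]
   [0.47, 0.95, -0.3, 2.05, 2.77, 0.3, 2.26]
   [-0.03, 0.99, 0.5, 2.07, 4.11, 0.58, 0.7]
   [0.57, 0.98, -0.47, 2.06, 2.45, 0.38, 2.63]
final 1 27
   [0.74, 1.01, -0.53, 1.98, 2.31, 0.31, -0.21]
   [0.68, 0.98, -0.41, 1.98, 2.52, 0.24, -0.46]
   [0.99, 1.23, -1.06, 2.0, 1.97, 0.77, 0.3]
   [1.02, 1.31, -1.18, 2.0, 1.95, 0.89, 0.37]
   [1.07, 1.48, -1.44, 2.01, 1.95, 1.18, 0.49]
final18 0 21
   [0.39, 0.93, -0.19, 1.92, 1.33, 0.07, -2.63]
   [0.39, 0.93, -0.19, 1.92, 1.33, 0.07, -2.63]
   [0.37, 0.93, -0.16, 1.94, 2.35, 0.07, 2.63]
   [0.24, 0.92, -0.0, 1.94, 4.11, 0.07, 0.8]
   [0.24, 0.92, -0.0, 1.94, 4.11, 0.07, 0.8]
final18 1 26
   [0.54, 0.95, -0.23, 1.88, 1.15, 0.07, 0.83]
   [0.58, 0.96, -0.3, 1.88, 1.31, 0.12, 0.69]
   [0.68, 1.0, -0.48, 1.87, 1.47, 0.27, 0.57]
   [0.97, 1.3, -1.21, 1.87, 1.69, 0.96, 0.58]
   [0.99, 1.34, -1.27, 1.87, 1.7, 1.03, 0.59]
mid 0 15
   [0.36, 0.88, -0.11, 2.13, 3.06, 0.13, 1.92]
   [0.33, 0.87, -0.06, 2.13, 3.31, 0.14, 1.66]
   [0.47, 0.89, -0.27, 2.14, 2.42, 0.19, 2.59]
   [0.48, 0.89, -0.28, 2.14, 2.39, 0.2, 2.63]
   [0.48, 0.89, -0.28, 2.14, 2.39, 0.2, 2.63]
mid 1 23
   [0.74, 0.94, -0.46, 2.08, 1.9, 0.26, 0.16]
   [0.79, 0.96, -0.56, 2.08, 1.84, 0.34, 0.23]
   [0.58, 0.9, -0.2, 2.06, 2.54, 0.07, -0.53]
   [1.11, 1.42, -1.44, 2.09, 1.75, 1.24, 0.5]
   [0.48, 0.89, -0.09, 2.06, 3.74, 0.07, -1.77]
stage 0 23
   [0.42, 0.83, -0.13, 2.24, 1.36, 0.07, -2.63]
   [0.42, 0.83, -0.13, 2.24, 1.36, 0.07, -2.63]
   [0.42, 0.83, -0.13, 2.24, 1.36, 0.07, -2.63]
   [0.39, 0.84, -0.1, 2.26, 2.38, 0.07, 2.63]
   [0.26, 0.84, 0.05, 2.26, 4.11, 0.07, 0.86]
stage 1 24
   [0.59, 0.85, -0.14, 2.2, 1.28, 0.07, 0.75]
   [0.63, 0.86, -0.22, 2.19, 1.38, 0.13, 0.65]
   [0.73, 0.88, -0.38, 2.19, 1.47, 0.25, 0.57]
   [1.02, 1.08, -0.96, 2.19, 1.54, 0.77, 0.51]
```

```bash
cat > sim.py <<'E'
from ik import *
def RR(ox,oy,psi): # tilt degrees toward +x, +y ; yaw psi deg
    ang=np.radians(np.hypot(ox,oy));ax=np.array([oy,-ox,0.]);n=np.linalg.norm(ax);ax=ax/n*ang if n else ax
    return (Ro.from_rotvec(ax)*Ro.from_euler('z',psi,degrees=True)).as_matrix()@np.diag([1,-1,-1])
def run(q,wps,n=14,v=0):
    t,R,_=fk(q,p);cur=wps[0];worst=0
    for a,b in zip(wps[:-1],wps[1:]):
        for s in np.linspace(0,1,n+1)[1:]:
            c=np.array(a)*(1-s)+np.array(b)*s
            q,e,r=ik((c[:3],RR(*c[3:])),q,.02)
            worst=max(worst,e,r)
        if v:print(np.array(b).round(3).tolist(),q.round(2).tolist(),'err %.3f %.3f'%(e,r))
    return q,worst
E
python3 - <<'E'
from sim import *
from h import st
q=np.array([-.446,.735,.634,2.102,-.715,.628,-.908])
P=[.4505,-.0137,.16]
print('check vs observed');run(q,[P+[-5,0,-2],P+[3,-13,57],[.45,-.013,.19,4,-40,57]],v=1)
q=np.array([-1.036,.988,.981,2.142,-.184,.485,-.674]);c=[.45,-.013,.19,4,-40,57]
Q=[.45,-.013,.20];V=[.45,-.15,.22]
for name,w in {'A':[c,Q+[0,0,57],Q+[0,35,57],Q+[0,35,120],Q+[0,35,178],Q+[15,15,178],Q+[15,0,178],[.43,-.17,.22,5,0,178]],
 'B':[c,V+[0,0,90],V+[-10,40,90],V+[0,40,178],V+[15,15,178],V+[10,0,178]],
 'C':[c,V+[-20,0,57],V+[-20,40,57],V+[0,40,120],V+[0,40,178],V+[10,0,178]]}.items():
    print(name);run(q,w,v=1)
E
```

```text
check vs observed
[0.45, -0.014, 0.16, 3.0, -13.0, 57.0] [-0.53, 0.67, 0.52, 2.28, -0.33, 0.25, -0.37] err 0.000 0.000
[0.45, -0.013, 0.19, 4.0, -40.0, 57.0] [-1.05, 0.99, 1.0, 2.18, -0.21, 0.45, -0.65] err 0.000 0.000
A
[0.45, -0.013, 0.2, 0.0, 0.0, 57.0] [-0.29, 0.53, 0.39, 2.18, -0.42, 0.5, -0.14] err 0.000 0.000
[0.45, -0.013, 0.2, 0.0, 35.0, 57.0] [0.41, 0.64, -0.0, 2.1, -0.78, 0.85, 0.49] err 0.000 0.000
[0.45, -0.013, 0.2, 0.0, 35.0, 120.0] [0.66, 0.71, -0.3, 2.08, -0.57, 0.71, 1.43] err 0.000 0.000
[0.45, -0.013, 0.2, 0.0, 35.0, 178.0] [0.81, 0.82, -0.58, 1.98, -0.26, 0.67, 2.1] err 0.000 0.000
[0.45, -0.013, 0.2, 15.0, 15.0, 178.0] [0.69, 0.6, -0.54, 2.32, -0.27, 0.1, 2.07] err 0.000 0.000
[0.45, -0.013, 0.2, 15.0, 0.0, 178.0] [0.08, 0.48, 0.05, 2.35, -0.84, 0.07, 2.49] err 0.000 0.000
[0.43, -0.17, 0.22, 5.0, 0.0, 178.0] [0.2, 0.54, 0.41, 2.06, -0.49, 0.55, 2.51] err 0.000 0.000
B
[0.45, -0.15, 0.22, 0.0, 0.0, 90.0] [0.24, 0.5, 0.16, 2.1, -0.14, 0.56, 0.5] err 0.000 0.000
[0.45, -0.15, 0.22, -10.0, 40.0, 90.0] [0.72, 0.81, -0.1, 1.64, -0.38, 1.3, 0.85] err 0.000 0.000
[0.45, -0.15, 0.22, 0.0, 40.0, 178.0] [1.04, 0.93, -0.63, 1.65, -0.11, 1.05, 2.14] err 0.000 0.000
[0.45, -0.15, 0.22, 15.0, 15.0, 178.0] [1.0, 0.64, -0.59, 2.09, -0.05, 0.4, 2.11] err 0.000 0.000
[0.45, -0.15, 0.22, 10.0, 0.0, 178.0] [0.6, 0.51, -0.22, 2.12, 0.11, 0.36, 1.85] err 0.000 0.000
C
[0.45, -0.15, 0.22, -20.0, 0.0, 57.0] [-0.09, 0.72, 0.58, 1.73, -0.25, 1.12, 0.01] err 0.000 0.000
[0.45, -0.15, 0.22, -20.0, 40.0, 57.0] [0.42, 0.89, 0.33, 1.47, -0.51, 1.61, 0.36] err 0.000 0.000
[0.45, -0.15, 0.22, 0.0, 40.0, 120.0] [0.76, 0.79, -0.06, 1.76, -0.52, 1.14, 1.59] err 0.000 0.000
[0.45, -0.15, 0.22, 0.0, 40.0, 178.0] [0.91, 0.88, -0.36, 1.65, -0.32, 1.1, 2.36] err 0.000 0.000
[0.45, -0.15, 0.22, 10.0, 0.0, 178.0] [0.48, 0.5, -0.06, 2.12, -0.12, 0.36, 2.08] err 0.000 0.000
```

The simulated IK matches the observed joint motion closely. I'll use it to search for a short waypoint path into the flipped family.

```bash
cat >> sim.py <<'E'
def rows(wps,n,s):
    """relative rows from state s along wps (n steps per segment)"""
    o=[]
    for a,b in zip(wps[:-1],wps[1:]):
        for f in np.linspace(0,1,n+1)[1:]:
            c=np.array(a)*(1-f)+np.array(b)*f
            o.append((((c[:3]-s['position'])/.06).round(2).tolist(),(Ro.from_matrix(RR(*c[3:])@np.array(s['eef_rot']).T).as_rotvec(degrees=True)/6).round(2).tolist()))
    return o
E
python3 - <<'E'
from sim import *
from h import manip
from srch import w
s=manip.read_state();c=[.4504,-.0127,.189,2,-40,56];X=[.46,-.05,.24,28,30,190];V=w(-.15,-.17,.2,12,178)
print(np.array(RR(*c[3:])).round(2).tolist())
q,e=run(np.array(s['qpos']),[c,X,V,w(-.15,-.17,.06,10,178),w(-.06,-.17,.06,16,178),w(.03,-.17,.06,26,178)],n=16,v=1)
for r in rows([c,X],16,s):print(r)
E
```

```text
[[0.57, 0.82, 0.03], [0.64, -0.42, -0.64], [-0.51, 0.39, -0.77]]
[0.46, -0.05, 0.24, 28.0, 30.0, 190.0] [1.33, 1.02, -1.31, 2.28, 1.23, 0.32, 0.99] err 0.000 0.000
[0.42, -0.167, 0.2, 12.0, 0.0, 178.0] [1.19, 0.76, -1.11, 2.22, 1.19, 0.65, 0.8] err 0.000 0.000
[0.42, -0.167, 0.06, 10.0, 0.0, 178.0] [1.05, 1.04, -0.91, 2.28, 1.75, 0.67, 0.34] err 0.000 0.000
[0.51, -0.171, 0.06, 16.0, 0.0, 178.0] [0.99, 1.09, -0.92, 2.11, 1.75, 0.65, 0.38] err 0.000 0.000
[0.6, -0.174, 0.06, 26.0, 0.0, 178.0] [0.96, 1.18, -0.97, 1.99, 1.96, 0.66, 0.28] err 0.000 0.000
([0.01, -0.04, 0.05], [0.66, 0.57, 0.97])
([0.02, -0.08, 0.11], [1.27, 1.1, 2.23])
([0.03, -0.12, 0.16], [1.83, 1.55, 3.55])
([0.04, -0.16, 0.21], [2.32, 1.9, 4.93])
([0.05, -0.19, 0.26], [2.74, 2.18, 6.34])
([0.06, -0.23, 0.32], [3.08, 2.36, 7.79])
([0.07, -0.27, 0.37], [3.33, 2.46, 9.28])
([0.08, -0.31, 0.42], [3.48, 2.47, 10.78])
([0.09, -0.35, 0.48], [3.52, 2.4, 12.29])
([0.1, -0.39, 0.53], [3.44, 2.25, 13.8])
([0.11, -0.43, 0.58], [3.24, 2.01, 15.3])
([0.12, -0.47, 0.64], [2.9, 1.7, 16.77])
([0.13, -0.51, 0.69], [2.41, 1.32, 18.2])
([0.14, -0.54, 0.74], [1.77, 0.86, 19.58])
([0.15, -0.58, 0.8], [0.97, 0.35, 20.89])
([0.16, -0.62, 0.85], [0.0, -0.22, 22.1])
```

Call:
send_rows(motion=[[255,[0.01,-0.04,0.05],[0.66,0.57,0.97]],[255,[0.02,-0.08,0.11],[1.27,1.1,2.23]],[255,[0.03,-0.12,0.16],[1.83,1.55,3.55]],[255,[0.04,-0.16,0.21],[2.32,1.9,4.93]],[255,[0.05,-0.19,0.26],[2.74,2.18,6.34]],[255,[0.06,-0.23,0.32],[3.08,2.36,7.79]],[255,[0.07,-0.27,0.37],[3.33,2.46,9.28]],[255,[0.08,-0.31,0.42],[3.48,2.47,10.78]]])

```text
time_s: 10.12
position: [0.455, -0.0336, 0.2176]
eef_rot: [[-0.515, 0.816, 0.263], [0.83, 0.551, -0.084], [-0.213, 0.176, -0.961]]
ft_force: [-0.1, -0.6, -0.7]
gripper_width: 0.0005
```

```bash
python3 - <<'E'
from sim import *
from h import manip
s=manip.read_state();print(np.round(s['qpos'],2))
a=np.array([.4504,-.0127,.189,2,-40,56]);X=np.array([.46,-.05,.24,28,30,190]);m=(a+X)/2
q,e=run(np.array(s['qpos']),[m,X],n=8,v=1)
for r in rows([m,X],8,s):print(r)
E
```

```text
[-0.23  0.46  0.18  2.34  0.27  0.09  0.24]
[0.46, -0.05, 0.24, 28.0, 30.0, 190.0] [1.33, 1.02, -1.31, 2.28, 1.23, 0.32, 0.99] err 0.000 0.000
([0.01, -0.0, 0.0], [0.31, -0.15, 1.46])
([0.02, -0.04, 0.05], [0.59, -0.46, 2.9])
([0.03, -0.08, 0.11], [0.82, -0.87, 4.32])
([0.04, -0.12, 0.16], [1.0, -1.38, 5.72])
([0.05, -0.16, 0.21], [1.1, -1.99, 7.1])
([0.06, -0.19, 0.27], [1.12, -2.68, 8.43])
([0.07, -0.23, 0.32], [1.06, -3.46, 9.72])
([0.08, -0.27, 0.37], [0.91, -4.32, 10.95])
```

Call:
send_rows(motion=[[255,[0.01,0,0],[0.31,-0.15,1.46]],[255,[0.02,-0.04,0.05],[0.59,-0.46,2.9]],[255,[0.03,-0.08,0.11],[0.82,-0.87,4.32]],[255,[0.04,-0.12,0.16],[1.0,-1.38,5.72]],[255,[0.05,-0.16,0.21],[1.1,-1.99,7.1]],[255,[0.06,-0.19,0.27],[1.12,-2.68,8.43]],[255,[0.07,-0.23,0.32],[1.06,-3.46,9.72]],[255,[0.08,-0.27,0.37],[0.91,-4.32,10.95]]])

```text
time_s: 11.12
position: [0.4588, -0.0507, 0.239]
eef_rot: [[-0.872, -0.197, 0.448], [0.022, 0.899, 0.437], [-0.489, 0.391, -0.78]]
ft_force: [-0.6, 1.5, -0.4]
gripper_width: 0.0005
```

```bash
python3 - <<'E'
from sim import *
from h import manip
from srch import w
s=manip.read_state();print(np.round(s['qpos'],2))
X=np.array([.46,-.05,.24,28,30,190])
A=w(-.075,-.02,.2,14,178);B=w(-.075,-.02,.065,14,178);C=w(-.075,-.066,.065,14,178);E2=w(-.15,-.17,.2,12,178)
q,e=run(np.array(s['qpos']),[X,A,B,C,A,E2,w(-.15,-.17,.06,10,178),w(-.06,-.17,.06,16,178),w(.03,-.17,.06,26,178)],n=8,v=1)
for r in rows([X,A],4,s):print(r)
E
```

```text
[ 1.07  0.72 -1.06  2.35  1.78  0.04  0.17]
[0.501, -0.02, 0.2, 14.0, 0.0, 178.0] [0.77, 0.77, -1.06, 2.16, 1.28, 0.7, 0.38] err 0.000 0.000
[0.501, -0.02, 0.065, 14.0, 0.0, 178.0] [0.68, 1.05, -0.93, 2.25, 1.83, 0.75, -0.07] err 0.000 0.000
[0.499, -0.066, 0.065, 14.0, 0.0, 178.0] [0.77, 1.04, -0.9, 2.22, 1.82, 0.69, 0.05] err 0.000 0.000
[0.501, -0.02, 0.2, 14.0, 0.0, 178.0] [0.77, 0.77, -1.08, 2.16, 1.29, 0.71, 0.38] err 0.000 0.000
[0.42, -0.167, 0.2, 12.0, 0.0, 178.0] [1.2, 0.78, -1.15, 2.22, 1.21, 0.69, 0.78] err 0.000 0.000
[0.42, -0.167, 0.06, 10.0, 0.0, 178.0] [1.07, 1.06, -0.96, 2.28, 1.74, 0.72, 0.35] err 0.000 0.000
[0.51, -0.171, 0.06, 16.0, 0.0, 178.0] [1.0, 1.11, -0.97, 2.11, 1.75, 0.7, 0.39] err 0.000 0.000
[0.6, -0.174, 0.06, 26.0, 0.0, 178.0] [0.98, 1.2, -1.01, 1.99, 1.95, 0.69, 0.31] err 0.000 0.000
([0.19, 0.14, -0.15], [-0.85, 0.46, 0.13])
([0.36, 0.26, -0.32], [-1.87, 1.24, -0.45])
([0.54, 0.38, -0.48], [-2.91, 1.97, -1.06])
([0.71, 0.51, -0.65], [-3.98, 2.62, -1.71])
```

```bash
python3 - <<'E'
from sim import *
from h import manip
from srch import w
s=manip.read_state()
X=np.array([.46,-.05,.24,28,30,190])
A=w(-.085,-.018,.19,14,178);B=w(-.08,-.018,.09,14,178);C=w(-.08,-.068,.09,14,178)
for r in rows([X,A],5,s)+rows([A,B],2,s)+rows([B,C],5,s):print(r)
E
```

```text
([0.12, 0.12, -0.15], [-0.65, 0.29, 0.24])
([0.23, 0.23, -0.32], [-1.46, 0.94, -0.21])
([0.33, 0.33, -0.48], [-2.28, 1.54, -0.69])
([0.44, 0.44, -0.65], [-3.12, 2.1, -1.19])
([0.54, 0.55, -0.82], [-3.98, 2.62, -1.71])
([0.58, 0.55, -1.65], [-3.98, 2.62, -1.71])
([0.63, 0.54, -2.48], [-3.98, 2.62, -1.71])
([0.62, 0.38, -2.48], [-3.98, 2.62, -1.71])
([0.61, 0.21, -2.48], [-3.98, 2.62, -1.71])
([0.61, 0.04, -2.48], [-3.98, 2.62, -1.71])
([0.6, -0.12, -2.48], [-3.98, 2.62, -1.71])
([0.59, -0.29, -2.48], [-3.98, 2.62, -1.71])
```

Call:
send_rows(motion=[[255,[0.12,0.12,-0.15],[-0.65,0.29,0.24]],[255,[0.23,0.23,-0.32],[-1.46,0.94,-0.21]],[255,[0.33,0.33,-0.48],[-2.28,1.54,-0.69]],[255,[0.44,0.44,-0.65],[-3.12,2.1,-1.19]],[255,[0.54,0.55,-0.82],[-3.98,2.62,-1.71]],[255,[0.54,0.55,-0.82],[-3.98,2.62,-1.71]]])

```text
time_s: 11.88
position: [0.4932, -0.0136, 0.1901]
eef_rot: [[-0.97, 0.036, 0.242], [0.038, 0.999, 0.005], [-0.242, 0.014, -0.97]]
ft_force: [-0.8, 0.3, -0.1]
gripper_width: 0.0009
```

```bash
python3 - <<'E'
from h import *
st();s=manip.read_state();print(np.round(s['qpos'],2),np.round(s['eef_rot'],2).tolist())
snap('wrist','w3')
E
```

```text
t 11.875 case [-0.0833 -0.0136  0.1901] F [-0.8  0.2 -0.1] w 0.0008802078890702864
[ 0.48  0.66 -0.88  2.21  1.27  0.57  0.17] [[-0.97, 0.04, 0.24], [0.04, 1.0, 0.0], [-0.24, 0.01, -0.97]]
```

View pics/w3.png

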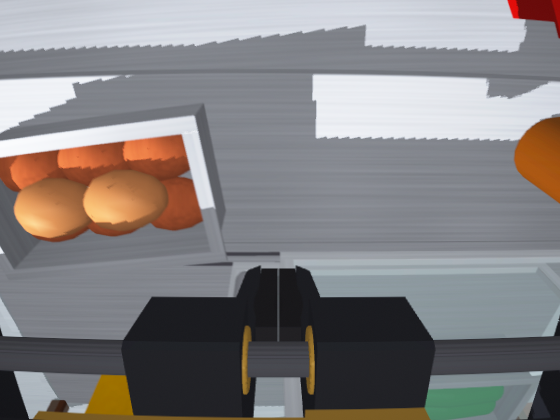

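The pan's +y rim corners are at (203,104) on the robot side and (225,262) on the case side. I'll ray-cast them onto z = 0.105.

```bash
python3 - <<'E'
from h import *
m=load('w3')
for u,v in((203,104),(225,262),(0,138),(15,270)):
    q=onz(m,u,v,.105);print((u,v),(RC.T@(q-np.r_[O,0])).round(4))
E
```

```text
(203, 104) [-0.1459 -0.0553  0.105 ]
(225, 262) [-0.0313 -0.0509  0.105 ]
(0, 138) [-0.1279 -0.1847  0.105 ]
(15, 270) [-0.0231 -0.2152  0.105 ]
```

Call:
send_rows(motion=[[255,[0.05,-0.05,-0.8],[0,0,0]],[255,[0.08,-0.08,-1.65],[0,0,0]],[255,[0.08,-0.08,-1.65],[0,0,0]],[255,[0.07,-0.3,-1.65],[0,0,0]],[255,[0.06,-0.5,-1.65],[0,0,0]],[255,[0.05,-0.7,-1.65],[0,0,0]],[255,[0.05,-0.93,-1.65],[0,0,0]],[255,[0.05,-0.93,-1.65],[0,0,0]]])

```text
time_s: 12.92
position: [0.4961, -0.0718, 0.0909]
eef_rot: [[-0.97, 0.04, 0.241], [0.042, 0.999, 0.002], [-0.241, 0.012, -0.971]]
ft_force: [0.3, 2.3, 0.7]
gripper_width: 0.0004
```

```bash
python3 - <<'E'
from h import *
st()
E
```

```text
t 12.925 case [-0.0781 -0.0717  0.0909] F [0.2 2.4 0.7] w 0.00041627717252823963
```

Call:
send_rows(motion=[[255,[0,0.3,0],[0,0,0]],[255,[0,0.3,0.8],[0,0,0]],[255,[0,0,1.7],[0,0,0]],[100,[0,-0.3,2.0],[0,0,0]],[0,[0,-0.3,2.0],[0,0,0]],[0,[0,-0.3,2.0],[0,0,0]]])

```text
time_s: 13.68
position: [0.4947, -0.0895, 0.2093]
eef_rot: [[-0.97, 0.041, 0.238], [0.042, 0.999, 0.002], [-0.237, 0.012, -0.971]]
ft_force: [-0.1, -0.1, -0.4]
gripper_width: 0.0285
```

```bash
python3 - <<'E'
from h import *
st();snap('wrist','w4')
E
```

```text
t 13.675 case [-0.0788 -0.0894  0.2093] F [-0.1 -0.1 -0.4] w 0.028455007872139032
```

View pics/w4.png

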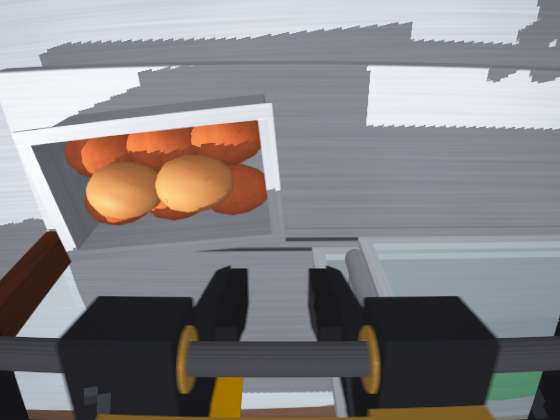

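The pan's rim corners are at (12,135), (272,102), (285,240) and about (72,250).

```bash
python3 - <<'E'
from h import *
from sim import rows
from srch import w
m=load('w4');q=[]
for u,v in((12,135),(272,102),(285,240),(72,250)):
    q.append((RC.T@(onz(m,u,v,.105)-np.r_[O,0]))[:2]);print((u,v),q[-1].round(4))
print(np.mean(q,axis=0).round(4))
st();s=manip.read_state();print(np.round(s['qpos'],2))
E
```

```text
(12, 135) [-0.1203 -0.2669]
(272, 102) [-0.1383 -0.0913]
(285, 240) [-0.0336 -0.0823]
(72, 250) [-0.0251 -0.2528]
[-0.0793 -0.1733]
t 13.725 case [-0.0791 -0.0888  0.2087] F [-0.7 -0.5 -0.2] w 0.03193695282794153
[ 0.59  0.6  -0.75  2.16  1.02  0.47  0.59]
```

```bash
python3 - <<'E'
from sim import *
from h import manip
from srch import w
s=manip.read_state();c=w(-.0791,-.0888,.2087,14,178)
A=w(-.172,-.174,.2,12,178);B=w(-.172,-.174,.056,10,178);C=w(-.12,-.174,.056,13,178);D_=w(.028,-.174,.056,26,178)
q,e=run(np.array(s['qpos']),[c,A,B,C,D_],n=8,v=1)
for r in rows([c,A],4,s)+rows([A,B],4,s):print(r)
E
```

```text
[0.398, -0.17, 0.2, 12.0, 0.0, 178.0] [1.1, 0.62, -0.82, 2.27, 1.05, 0.4, 0.99] err 0.000 0.000
[0.398, -0.17, 0.056, 10.0, 0.0, 178.0] [0.98, 0.95, -0.69, 2.33, 1.93, 0.48, 0.18] err 0.000 0.000
[0.45, -0.172, 0.056, 13.0, 0.0, 178.0] [0.93, 0.97, -0.68, 2.23, 1.89, 0.45, 0.22] err 0.000 0.000
[0.598, -0.178, 0.056, 26.0, 0.0, 178.0] [0.89, 1.1, -0.78, 1.99, 2.05, 0.48, 0.14] err 0.000 0.000
([-0.4, -0.34, -0.04], [-0.04, 0.03, 0.05])
([-0.8, -0.68, -0.07], [-0.04, 0.11, 0.05])
([-1.2, -1.02, -0.11], [-0.04, 0.2, 0.05])
([-1.6, -1.36, -0.15], [-0.04, 0.28, 0.05])
([-1.6, -1.36, -0.75], [-0.04, 0.36, 0.05])
([-1.6, -1.36, -1.35], [-0.04, 0.45, 0.05])
([-1.6, -1.36, -1.95], [-0.04, 0.53, 0.05])
([-1.6, -1.36, -2.55], [-0.04, 0.61, 0.05])
```

Call:
send_rows(motion=[[0,[-0.4,-0.34,-0.04],[-0.04,0.03,0.05]],[0,[-0.8,-0.68,-0.07],[-0.04,0.11,0.05]],[0,[-1.2,-1.02,-0.11],[-0.04,0.2,0.05]],[0,[-1.6,-1.36,-0.15],[-0.04,0.28,0.05]],[0,[-1.6,-1.36,-0.75],[-0.04,0.36,0.05]],[0,[-1.6,-1.36,-1.35],[-0.04,0.45,0.05]],[0,[-1.6,-1.36,-1.95],[-0.04,0.53,0.05]],[0,[-1.6,-1.36,-2.55],[-0.04,0.61,0.05]]])

```text
time_s: 14.72
position: [0.3994, -0.1691, 0.0547]
eef_rot: [[-0.984, 0.032, 0.175], [0.033, 0.999, 0.001], [-0.175, 0.007, -0.985]]
ft_force: [-0.0, -1.2, -0.7]
gripper_width: 0.0882
```

Call:
send_rows(motion=[[0,[0,0,0],[0,0,0]],[0,[0,0,0],[0,0,0]]])

```text
time_s: 14.98
position: [0.399, -0.1697, 0.0572]
eef_rot: [[-0.984, 0.033, 0.175], [0.034, 0.999, 0.001], [-0.175, 0.007, -0.985]]
ft_force: [-0.6, 0.1, 1.4]
gripper_width: 0.0881
```

```bash
python3 - <<'E'
from sim import *
from h import manip,st
from srch import w
st();s=manip.read_state();print(np.round(s['qpos'],2),np.round(s['eef_rot'],3).tolist())
B=w(-.172,-.174,.056,10,178);C=w(-.10,-.174,.056,15,178);D_=w(.028,-.174,.056,26,178)
for r in rows([B,C],5,s)+rows([C,D_],10,s):print(r)
E
```

```text
t 14.975 case [-0.1712 -0.1734  0.0572] F [-0.6  0.1  1.4] w 0.0881072071189126
[ 0.74  0.91 -0.66  2.4   2.03  0.5  -0.17] [[-0.984, 0.033, 0.175], [0.034, 0.999, 0.001], [-0.175, 0.007, -0.985]]
([0.23, -0.02, -0.02], [-0.0, -0.15, -0.01])
([0.47, -0.03, -0.02], [-0.0, -0.32, -0.01])
([0.71, -0.04, -0.02], [-0.0, -0.49, -0.01])
([0.95, -0.05, -0.02], [-0.0, -0.65, -0.01])
([1.19, -0.06, -0.02], [-0.0, -0.82, -0.01])
([1.4, -0.07, -0.02], [-0.0, -1.0, -0.01])
([1.61, -0.07, -0.02], [-0.0, -1.19, -0.01])
([1.82, -0.08, -0.02], [-0.0, -1.37, -0.01])
([2.04, -0.09, -0.02], [-0.0, -1.55, -0.01])
([2.25, -0.1, -0.02], [-0.0, -1.74, -0.01])
([2.46, -0.11, -0.02], [-0.0, -1.92, -0.01])
([2.68, -0.12, -0.02], [-0.0, -2.1, -0.01])
([2.89, -0.13, -0.02], [-0.0, -2.29, -0.01])
([3.1, -0.13, -0.02], [-0.0, -2.47, -0.01])
([3.32, -0.14, -0.02], [-0.0, -2.65, -0.01])
```

Call:
send_rows(motion=[[0,[0.2,-0.02,0],[0,-0.15,0]],[0,[0.4,-0.03,0],[0,-0.3,0]],[0,[0.6,-0.04,0],[0,-0.45,0]],[0,[0.8,-0.05,0],[0,-0.6,0]],[0,[1.0,-0.05,0],[0,-0.75,0]],[0,[1.2,-0.06,0],[0,-0.9,0]],[0,[1.4,-0.07,0],[0,-1.05,0]],[0,[1.6,-0.08,0],[0,-1.2,0]]])

```text
time_s: 15.98
position: [0.4936, -0.1751, 0.0561]
eef_rot: [[-0.955, 0.034, 0.295], [0.035, 0.999, 0.0], [-0.295, 0.011, -0.955]]
ft_force: [-4.5, 0.5, 3.7]
gripper_width: 0.0883
```

```bash
python3 - <<'E'
from sim import *
from h import manip,st,snap
from srch import w
st();s=manip.read_state();print(np.round(s['qpos'],2))
i,_=snap('top','t5');import cv2;cv2.imwrite('pics/t5c.png',cv2.resize(i[95:255,180:400,::-1],None,fx=3.6,fy=3.6,interpolation=cv2.INTER_CUBIC))
C=w(-.074,-.174,.056,17,178);D_=w(.028,-.174,.056,26,178)
for r in rows([C,D_],8,s):print(r)
E
```

```text
t 15.975 case [-0.0764 -0.175   0.0561] F [-4.5  0.4  3.7] w 0.0882842239375832
[ 0.72  0.94 -0.68  2.25  2.06  0.49 -0.15]
([0.25, 0.01, -0.0], [-0.01, -0.16, 0.0])
([0.47, -0.0, -0.0], [-0.01, -0.35, 0.0])
([0.68, -0.01, -0.0], [-0.01, -0.54, 0.0])
([0.89, -0.02, -0.0], [-0.01, -0.72, 0.0])
([1.1, -0.03, -0.0], [-0.01, -0.91, 0.0])
([1.31, -0.04, -0.0], [-0.01, -1.1, 0.0])
([1.53, -0.04, -0.0], [-0.01, -1.29, 0.0])
([1.74, -0.05, -0.0], [-0.01, -1.47, 0.0])
```

View pics/t5c.png

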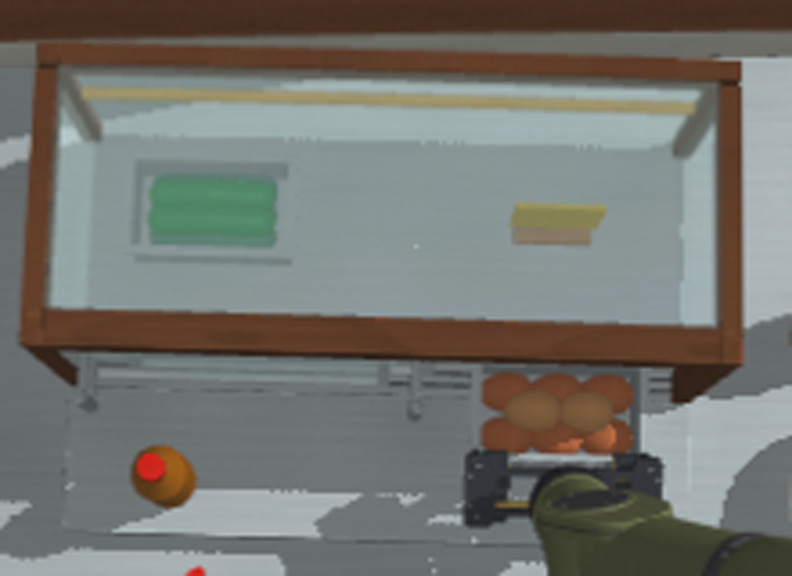

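The pan is now square to the case and centred in the doorway, and the open door's handle is clear at (415,410). I'll keep pushing.

Call:
send_rows(motion=[[0,[0.2,0,0],[0,-0.16,0]],[0,[0.42,0,0],[0,-0.35,0]],[0,[0.65,-0.01,0],[0,-0.54,0]],[0,[0.87,-0.02,0],[0,-0.72,0]],[0,[1.1,-0.03,0],[0,-0.91,0]],[0,[1.3,-0.04,0],[0,-1.1,0]],[0,[1.5,-0.04,0],[0,-1.29,0]],[0,[1.7,-0.05,0],[0,-1.5,0]]])

```text
time_s: 17.02
position: [0.598, -0.178, 0.0564]
eef_rot: [[-0.895, 0.031, 0.444], [0.035, 0.999, 0.0], [-0.444, 0.016, -0.896]]
ft_force: [-3.1, 0.8, -2.4]
gripper_width: 0.0878
```

```bash
python3 - <<'E'
from h import *
st();s=manip.read_state();print(np.round(s['qpos'],2),np.round(s['eef_rot'],3).tolist())
i,_=snap('top','t6');j,_=snap('scene','s6')
a=cv2.resize(i[95:215,180:400,::-1],None,fx=3.6,fy=3.6,interpolation=cv2.INTER_CUBIC)[:300,200:]
b=cv2.resize(j[185:325,160:390,::-1],None,fx=3.4,fy=3.4,interpolation=cv2.INTER_CUBIC)[30:330,:592]
a=cv2.resize(i[95:215,180:400,::-1],None,fx=3.6,fy=3.6,interpolation=cv2.INTER_CUBIC)[130:430,200:792]
cv2.imwrite('pics/c6.png',np.vstack([a,b]))
E
```

```text
t 17.025 case [ 0.0279 -0.1738  0.0564] F [-3.1  0.7 -2.4] w 0.08777428778260282
[ 0.72  1.02 -0.74  2.09  2.17  0.53 -0.18] [[-0.895, 0.031, 0.444], [0.035, 0.999, 0.0], [-0.444, 0.016, -0.896]]
```

View pics/c6.png

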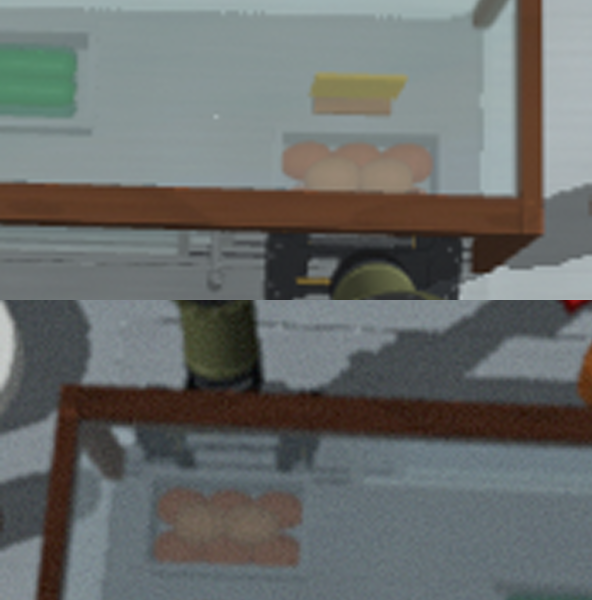

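The pan sits square behind the header. Its far rim is at (283..437,135) in the top crop. In the scene crop the rim corners are about (152,480), (305,480), (303,567) and (149,567).

```bash
python3 - <<'E'
from h import *
loc=lambda p:(RC.T@(p-np.r_[O,0]))[:2].round(4)
print('top far',[loc(P(u+200,135+130,.105)) for u in(283,437)])
q=[loc(P(u,v-270,.105,'s')) for u,v in((152,480),(305,480),(303,567),(149,567))];print('scene',q,np.mean(q,axis=0))
E
```

```text
top far [array([ 0.1214, -0.1009]), array([ 0.1259, -0.2548])]
scene [array([ 0.047 , -0.2561]), array([ 0.0397, -0.0984]), array([ 0.1303, -0.0942]), array([ 0.1376, -0.2505])] [ 0.08865 -0.1748 ]
```

The centre estimates run from about 0.075 to 0.089. I'll push 10 mm further for margin, with slightly more tilt.

Call:
send_rows(motion=[[0,[0.06,0,0],[0,-0.1,0]],[0,[0.12,0,0],[0,-0.2,0]],[0,[0.18,-0.01,0],[0,-0.3,0]],[0,[0.18,-0.01,0],[0,-0.3,0]],[0,[0.18,-0.01,0],[0,-0.3,0]]])

```text
time_s: 17.75
position: [0.6076, -0.1785, 0.0566]
eef_rot: [[-0.882, 0.03, 0.471], [0.035, 0.999, 0.001], [-0.471, 0.017, -0.882]]
ft_force: [-4.8, 0.7, 2.1]
gripper_width: 0.088
```

```bash
python3 - <<'E'
from sim import *
from h import manip,st
from srch import w
st();s=manip.read_state();print(np.round(s['qpos'],2))
q0=w(.038,-.174,.056,28,178);a=w(-.13,-.174,.06,18,178);b=w(-.13,-.12,.145,20,178);c=w(-.10,.01,.145,22,178);d=w(-.028,.01,.145,24,178);e_=w(-.028,-.25,.145,24,178)
q,e=run(np.array(s['qpos']),[q0,a,b,c,d,e_],n=8,v=1);print(e)
for r in rows([q0,a],5,s)+rows([a,b],3,s):print(r)
E
```

```text
t 17.75 case [ 0.0376 -0.1738  0.0566] F [-4.8  0.5  2.1] w 0.08798631452983913
[ 0.73  1.04 -0.77  2.09  2.21  0.56 -0.2 ]
[0.44, -0.172, 0.06, 18.0, 0.0, 178.0] [0.97, 0.97, -0.67, 2.33, 2.27, 0.47, -0.11] err 0.000 0.000
[0.442, -0.118, 0.145, 20.0, 0.0, 178.0] [0.9, 0.74, -0.72, 2.4, 2.12, 0.39, -0.15] err 0.000 0.000
[0.477, 0.011, 0.145, 22.0, 0.0, 178.0] [0.6, 0.79, -0.86, 2.43, 2.06, 0.64, -0.45] err 0.000 0.000
[0.549, 0.008, 0.145, 24.0, 0.0, 178.0] [0.56, 0.82, -0.79, 2.24, 1.97, 0.56, -0.28] err 0.000 0.000
[0.539, -0.252, 0.145, 24.0, 0.0, 178.0] [1.0, 0.85, -0.63, 1.99, 1.37, 0.22, 0.85] err 0.000 0.000
0.00034395874497091346
([-0.55, 0.02, 0.0], [-0.0, 0.35, -0.01])
([-1.11, 0.04, 0.02], [-0.0, 0.68, -0.01])
([-1.67, 0.06, 0.03], [-0.0, 1.01, -0.01])
([-2.23, 0.09, 0.04], [-0.0, 1.35, -0.01])
([-2.79, 0.11, 0.06], [-0.0, 1.68, -0.01])
([-2.78, 0.41, 0.53], [-0.0, 1.57, -0.01])
([-2.77, 0.71, 1.0], [-0.0, 1.46, -0.01])
([-2.76, 1.01, 1.47], [-0.0, 1.35, -0.01])
```

Call:
send_rows(motion=[[0,[-0.55,0.02,0],[0,0.35,0]],[0,[-1.11,0.04,0.02],[0,0.68,0]],[0,[-1.67,0.06,0.03],[0,1.01,0]],[0,[-2.23,0.09,0.04],[0,1.35,0]],[100,[-2.79,0.11,0.06],[0,1.68,0]],[255,[-2.78,0.41,0.53],[0,1.57,0]],[255,[-2.77,0.71,1.0],[0,1.46,0]],[255,[-2.76,1.01,1.47],[0,1.35,0]]])

```text
time_s: 18.75
position: [0.4443, -0.1173, 0.1462]
eef_rot: [[-0.938, 0.032, 0.346], [0.035, 0.999, 0.0], [-0.346, 0.012, -0.938]]
ft_force: [0.2, 0.1, 0.2]
gripper_width: 0.0503
```

Call:
send_rows(motion=[[255,[0.1,0.5,0],[0,-0.05,0]],[255,[0.2,1.0,0],[0,-0.1,0]],[255,[0.35,1.6,0],[0,-0.2,0]],[255,[0.5,2.1,0],[0,-0.3,0]],[255,[0.5,2.1,0],[0,-0.3,0]]])

```text
time_s: 19.38
position: [0.4748, 0.0115, 0.1457]
eef_rot: [[-0.926, 0.028, 0.376], [0.032, 0.999, 0.004], [-0.375, 0.016, -0.927]]
ft_force: [-0.4, 0.1, -0.9]
gripper_width: 0.0006
```

```bash
python3 - <<'E'
from sim import *
from h import *
from srch import w
st();s=manip.read_state();print(np.round(s['qpos'],2))
i,_=snap('top','t7');j,_=snap('scene','s7')
a=cv2.resize(i[95:215,180:400,::-1],None,fx=3.6,fy=3.6,interpolation=cv2.INTER_CUBIC)[130:430,200:792]
b=cv2.resize(j[185:325,160:390,::-1],None,fx=3.4,fy=3.4,interpolation=cv2.INTER_CUBIC)[30:330,:592]
cv2.imwrite('pics/c7.png',np.vstack([a,b]))
c=w(-.10,.01,.145,22,178);d=w(-.028,.01,.145,24,178)
for r in rows([c,d],4,s):print(r)
E
```

```text
t 19.375 case [-0.1027  0.0107  0.1457] F [-0.4  0.1 -0.9] w 0.0006391873652267469
[ 0.4   0.8  -0.95  2.44  1.92  0.76 -0.57]
([0.34, -0.03, -0.01], [-0.03, -0.07, -0.04])
([0.64, -0.04, -0.01], [-0.03, -0.16, -0.04])
([0.94, -0.05, -0.01], [-0.03, -0.24, -0.04])
([1.24, -0.06, -0.01], [-0.03, -0.32, -0.04])
```

View pics/c7.png

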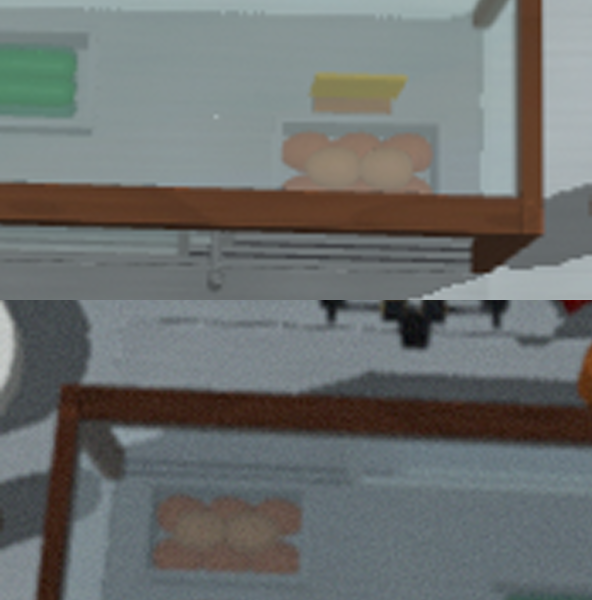

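The pan is wholly inside and square, short of the card, and the card hasn't moved. Now I'll move beside the handle and push the door shut slowly.

Call:
send_rows(motion=[[255,[0.34,-0.03,0],[0,-0.07,0]],[255,[0.64,-0.04,0],[0,-0.16,0]],[255,[0.94,-0.05,0],[0,-0.24,0]],[255,[1.24,-0.06,0],[0,-0.32,0]],[255,[1.24,-0.06,0],[0,-0.32,0]],[255,[1.23,-0.3,0],[0,-0.32,0]],[255,[1.22,-0.55,0],[0,-0.32,0]],[255,[1.21,-0.8,0],[0,-0.32,0]]])

```text
time_s: 20.48
position: [0.5442, -0.0414, 0.1446]
eef_rot: [[-0.915, 0.032, 0.402], [0.035, 0.999, 0.0], [-0.401, 0.014, -0.916]]
ft_force: [-0.8, 1.5, 1.0]
gripper_width: 0.0009
```

```bash
python3 - <<'E'
from h import *
st();print(np.round(manip.read_state()['qpos'],2));go(-.028,-.25,.145)
E
```

```text
t 20.475 case [-0.0312 -0.0394  0.1446] F [-0.9  1.5  1. ] w 0.0008548659256171213
[ 0.5   0.81 -0.85  2.27  1.89  0.62 -0.32]
world [ 0.539 -0.252  0.145] shift [-0.09 -3.51  0.01] turn [ 14.92  -0.35 -26.02]
```

Call:
send_rows(motion=[[255,[-0.01,-0.3,0],[0,0,0]],[255,[-0.02,-0.6,0],[0,0,0]],[255,[-0.03,-0.9,0],[0,0,0]],[255,[-0.04,-1.25,0],[0,0,0]],[255,[-0.05,-1.6,0],[0,0,0]],[255,[-0.06,-1.95,0],[0,0,0]],[255,[-0.07,-2.25,0],[0,0,0]],[255,[-0.08,-2.5,0],[0,0,0]]])

```text
time_s: 21.48
position: [0.5394, -0.1921, 0.1443]
eef_rot: [[-0.915, 0.033, 0.402], [0.036, 0.999, -0.001], [-0.401, 0.014, -0.916]]
ft_force: [-1.5, 2.1, -0.7]
gripper_width: 0.0007
```

Call:
send_rows(motion=[[255,[0,-0.2,0],[0,0,0]],[255,[0,-0.4,0],[0,0,0]],[255,[-0.01,-0.55,0],[0,0,0]],[255,[-0.02,-0.7,0],[0,0,0]],[255,[-0.03,-0.8,0],[0,0,0]],[255,[-0.03,-0.9,0],[0,0,0]]])

```text
time_s: 22.22
position: [0.5386, -0.2442, 0.1447]
eef_rot: [[-0.915, 0.031, 0.403], [0.034, 0.999, 0.001], [-0.402, 0.014, -0.915]]
ft_force: [-1.0, 1.5, -1.0]
gripper_width: 0.0006
```

```bash
python3 - <<'E'
from h import *
st();print(np.round(manip.read_state()['qpos'],2))
E
```

```text
t 22.225 case [-0.0288 -0.2422  0.1447] F [-1.1  1.5 -1. ] w 0.0006016023926533105
[ 0.76  0.76 -0.52  2.11  1.8   0.18  0.2 ]
```

15 mm are left. I'll creep on until the stop is felt.

Call:
send_rows(motion=[[255,[0,-0.1,0],[0,0,0]],[255,[0,-0.18,0],[0,0,0]],[255,[0,-0.25,0],[0,0,0]],[255,[0,-0.32,0],[0,0,0]],[255,[0,-0.38,0],[0,0,0]],[255,[0,-0.38,0],[0,0,0]]])

```text
time_s: 22.98
position: [0.5381, -0.2566, 0.1447]
eef_rot: [[-0.915, 0.018, 0.402], [0.027, 0.999, 0.018], [-0.402, 0.028, -0.915]]
ft_force: [-6.7, 16.0, 5.9]
gripper_width: -0.0001
```

```bash
python3 - <<'E'
from h import *
st();print(np.round(manip.read_state()['qpos'],2))
E
```

```text
t 22.975 case [-0.0287 -0.2546  0.1447] F [-7.4 15.7  5.9] w -0.00012614926536541865
[ 0.74  0.75 -0.42  2.08  1.71  0.08  0.32]
```

I can feel the stop at 16 N, so the door is shut. Next I back off and check.

Call:
send_rows(motion=[[255,[0,0.3,0],[0,0,0]],[255,[0,0.6,0],[0,0,0]],[255,[-0.4,0.6,0.1],[0,0.2,0]],[255,[-1.0,0.6,0.2],[0,0.5,0]],[255,[-1.6,0.6,0.4],[0,0.8,0]],[255,[-2.4,0.6,0.8],[0,0.8,0]],[255,[-2.4,0.6,0.8],[0,0.8,0]],[255,[-2.4,0.6,0.8],[0,0.8,0]]])

```text
time_s: 23.98
position: [0.3957, -0.2316, 0.1931]
eef_rot: [[-0.945, 0.033, 0.326], [0.035, 0.999, -0.001], [-0.326, 0.01, -0.945]]
ft_force: [-1.1, 0.4, -0.9]
gripper_width: 0.0005
```

```bash
python3 - <<'E'
from h import *
st();i,_=snap('top','t8');j,_=snap('scene','s8')
a=cv2.resize(i[95:215,180:400,::-1],None,fx=3.6,fy=3.6,interpolation=cv2.INTER_CUBIC)[130:430,200:792]
b=cv2.resize(j[185:325,160:390,::-1],None,fx=3.4,fy=3.4,interpolation=cv2.INTER_CUBIC)[30:330,:592]
cv2.imwrite('pics/c8.png',np.vstack([a,b]))
E
```

```text
t 23.975 case [-0.172  -0.2354  0.1931] F [-1.1  0.3 -0.9] w 0.0005164088237388577
```

View pics/c8.png

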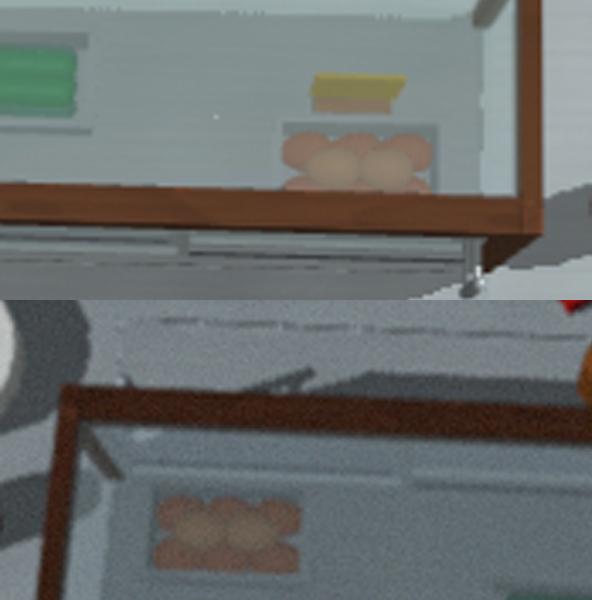

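The handle is back at its starting pixel: (670,418) against (672,418). One numeric comparison against the first image, then I'll hand in.

```bash
python3 - <<'E'
from h import *
a=cv2.imread('pics/top0.png')[196:215,357:372].astype(int);b=cv2.imread('pics/top0.png')
c=cv2.imread('pics/t8.png').astype(int)
for d in(-3,-2,-1,0,1,2,3):print(d,np.abs(a-c[196:215,357+d:372+d]).mean().round(2))
q=[(RC.T@(P(u,v-270,.105,'s')-np.r_[O,0]))[:2] for u,v in((152,490),(305,490),(303,577),(149,577))];print(np.mean(q,axis=0))
print(np.abs(manip.read_state()['qvel']).max());manip.close_job()
E
```

```text
-3 22.42
-2 18.28
-1 12.46
0 3.87
1 13.16
2 19.35
3 24.97
[ 0.09900527 -0.17395359]
0.004900831482031818
the job is handed in; nothing more can be done
```

I opened the right-hand door, slid the egg pan into the empty half, and slid the door shut again. The job was handed in at about 24 s of the 72 s allowed; no verdict was reported.

**How it went**
- I pushed the right door to its open stop with shut fingers.
- I turned the wrist over in the free space in front of the ledge, because the tilt needed to get under the header was past the limits of joints 5 and 6.
- I nudged the pan about 33 mm sideways to centre it in the doorway, then pushed it straight in with open fingers, which also squared it.
- I then pushed the door shut at no more than about 0.17 m/s until the stop pushed back with 16 N, and backed the arm clear.

**Last checks**
- **Door:** the handle image matches the starting picture with no pixel shift, so the door is shut to within about 3 mm.
- **Pan:** it looks level and square, at about x 0.09–0.10 m and y −0.174 m in the case frame. The allowed ranges are 0.074–0.125 m and −0.215 to −0.09 m.
- **Other things:** the card, the cucumber pan and the left door look unmoved.
- **Arm:** it stands clear and at rest.

The two cameras disagreed on the pan's x. Before the last 10 mm push, the top view gave about 0.075 m and the scene view 0.089 m. The last scene estimate of 0.099 m would be about 0.085 m by the top view, and both are inside the range.

I viewed 12 pictures, two past the budget of 10.

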